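# Strip a model-railway module for transport

## Robot

A 6-joint arm with a two-finger parallel gripper is mounted at the origin on the work surface. World frame = base frame: x ahead of the robot, y to its left, z up, the work surface at z = 0. Lengths are in mm, angles in rad, forces in N, time in s.
With the tool pointing down it reaches from about 275 to 1000 mm from the base axis. Payload 8.4 kg.
Tool frame: the origin (TCP) lies between the finger pads; the fingertips stand 22 mm ahead of it and the grasp point (between the pads) lies 3 mm ahead of it (r.nose_length is the z of the fingertips in the tool frame, in mm); z points along the fingers, y is the line along which they close (so a half turn about z gives the same grasp; the last joint's range is limited). The gripper opens to 85 mm and grips with 20 to 120 N. Pads are 22 mm wide; open, the fingers measure 114 mm over their backs; the gripper's body (76 mm by 85 mm) begins 54 mm behind the grasp point. The pads swing forward as they close: fully open they stand 13 mm farther back than shut.
Start: joints at [1.178, 0.353, 1.633, -0, 1.155, -0.002], TCP at [238.079, 577.881, 253.281] pointing down, gripper open.
Joint ranges: [-2.63, 2.63], [-0.92, 2.1], [0.06, 2.66], [-1.3, 4.44], [0, 2.69], [-3.02, 3.02]. Speed limits (rad/s): [2.22, 2.22, 2.79, 3.14, 3.14, 3.14].

## Interface

Orientations are given as [roll, pitch, yaw] about the fixed x, y, z axes, in that order (R = Rz(yaw) Ry(pitch) Rx(roll)).
In Python, from rig import r gives the robot as it stands.
- The arm moves only by the shell command python3 steer.py 'ROWS' [FORCE]. ROWS is rows parted by semicolons, their numbers by spaces, 1 to 5 of them, each of 7 numbers: a rotation vector rx, ry, rz in rad, then dx, dy, dz in mm, then the opening from 0.0 (shut) to 1.0 (fully open); each row shifts and turns the commanded pose from where the row before left it, along the tool's axes as they then stand; what a row does not reach is not made up. A row lasts 1/12 s, in which the tool goes at most 41.7 mm and 0.125 rad, less where a joint would pass 70% of its speed; a pose out of reach is approached as far as the arm can. The fingers move at their own pace and stop on an object; FORCE is the grip in N (left out, the last holds). Time passes only in rows, so rows that do not move let the fingers close. It prints the time, the measured TCP pose, the force, the opening and the grip force at its end.
- r.sense(): the state, without advancing time (a new reading comes with each control period).
- r.grab_frame(name): name is "side" or "top"; returns the picture (400x640x3 uint8, red, green, blue); there is no depth.
- r.camera_params(name): a dict with "fx", "fy", "cx", "cy" (pixels), "rvec" (rotation vector, rad) and "tvec" (3), from world to camera coordinates, as OpenCV has them. Camera axes: x right, y down, z forward; pixel columns grow to the right and rows downward; lengths in mm; the calibration is good to about 2 mm. A picture is of the moment at which its call begins. camera_params takes no time and is no camera call.
- r.sign_off(): hands the job in; it is judged then, once.
The state is a dict: "clock": time; "qpos": joint angles; "qvel": joint speeds; "joint_efforts": joint torques, N m; "eef_pos": TCP position; "tcp_rot": TCP orientation; "contact_force": force on the tool from outside, world axes, zero at the start; "wrist_torque": the same for the moment, N m; "opening": opening from 0.0 (shut) to 1.0 (fully open); "grasp_force": force on a finger pad.
Only numpy, scipy, OpenCV 4.12 (cv2) and the standard library are available. Lean on these libraries where they do the work, as an engineer would, in place of code of your own. Each camera call takes 0.05 s, during which the arm holds its last target. There are 200 camera calls.

## Task

Get this module ready for transport: first isolate the layout by taking the drive lever through its staggered gate to the far end by the white dot. Only then take every signal off its spigot, working it loose by twisting it back and forth while pulling gently so that its plinth stays down in the foam, and stand each one upright in a compartment of its own in the transport tray. Stand the wagon on its wheels in the tray's long bay too, and leave everything else where it is.

Things in the scene. Friction and masses are not known exactly. Their poses are not given: they have to be found in the camera images.
- lever_travel (a joint): Drive lever, fore-and-aft angle (rad) about its pivot: 0 upright, + leans to the console's +x. The rod's way through the gate, as (travel, shift): start in the left lane (-0.39..-0.27, +0.095); to (-0.15, +0.095); across to (-0.15, -0.095); to (+0.15, -0.095); across to (+0.15, +0.095); to the isolated end (+0.39, +0.095). Play about 0.025 each way. Stays where left (0.1 N m).
- lever_shift (a joint): Drive lever, sideways angle (rad) about the same pivot: + leans to the console's +y (left). Left lane about +0.095, right lane about -0.095. Same stiffness.
- lever_knob (a point): Centre of the black ball knob (32 mm across) on the drive lever, a straight 8 mm steel rod; 130 mm from the pivot to the ball's centre, so the ball travels about 50 mm each way fore and aft and 12 mm each way sideways, on a sphere about the pivot.
- console: Grey desktop drive console 180 x 150 mm, origin under its centre, +x away from the robot (within 0.2 rad). Its flat top is 78 mm high, the aluminium gate plate on it 84.5 mm. The lever's pivot is inside, 10 mm above the origin. The gate's end at +x, beside the white dot, is the isolated end; the end nearest the robot is run.
- tray: Plywood transport tray 175 (x) x 205 (y) mm, walls 5 mm thick and 32 mm high, floor 5 mm thick, origin under its centre, +x points away from the robot (within 0.2 rad). On its -x side one long bay 110 (x) x 195 (y) mm for the wagon, centred at x -27.5; on its +x side a row of four compartments, each 50 (x) x 45 (y) mm, centred at x +57.5, y -75, -25, +25 and +75 mm, for signals.
- signal1: Plug-in signal, 130 mm tall, 80 g, heavy foot. Origin under the centre of its foot, z up the post. Round foot 30 mm across with a blind bore 16 mm wide, 16 mm deep; 10 mm post; dark box head 18 (x, hoods on -x) x 20 (y) x 46 mm, 84 to 130 mm up. Starts pushed home on spigot 1, or is absent.
- signal2: Plug-in signal, 130 mm tall, 80 g, heavy foot. Origin under the centre of its foot, z up the post. Round foot 30 mm across with a blind bore 16 mm wide, 16 mm deep; 10 mm post; dark box head 18 (x, hoods on -x) x 20 (y) x 46 mm, 84 to 130 mm up. Starts pushed home on spigot 2, or is absent.
- signal3: Plug-in signal, 130 mm tall, 80 g, heavy foot. Origin under the centre of its foot, z up the post. Round foot 30 mm across with a blind bore 16 mm wide, 16 mm deep; 10 mm post; dark box head 18 (x, hoods on -x) x 20 (y) x 46 mm, 84 to 130 mm up. Starts pushed home on spigot 3, or is absent.
- spigot1 (a point): Top of an upright split brass spigot, 15 mm long, 16 mm across its springy leaves, on a 38 mm square, 10 mm high plinth; may be bare. A signal on it rests on the plinth and is gripped over the first 12 mm of lift: 15 to 30 N pulled straight, under 10 N while turned if it rises at most 0.3 mm per mm of turning at the bore (8 mm radius). The plinth tears up from its foam at about 14 N.
- spigot2 (a point): Top of an upright split brass spigot, 15 mm long, 16 mm across its springy leaves, on a 38 mm square, 10 mm high plinth; may be bare. A signal on it rests on the plinth and is gripped over the first 12 mm of lift: 15 to 30 N pulled straight, under 10 N while turned if it rises at most 0.3 mm per mm of turning at the bore (8 mm radius). The plinth tears up from its foam at about 14 N.
- spigot3 (a point): Top of an upright split brass spigot, 15 mm long, 16 mm across its springy leaves, on a 38 mm square, 10 mm high plinth; may be bare. A signal on it rests on the plinth and is gripped over the first 12 mm of lift: 15 to 30 N pulled straight, under 10 N while turned if it rises at most 0.3 mm per mm of turning at the bore (8 mm radius). The plinth tears up from its foam at about 14 N.
- plinth1 (a joint): How far plinth 1 has been torn up out of the foam (m); 0 is fully down, and it does not go back by itself.
- plinth2 (a joint): How far plinth 2 has been torn up out of the foam (m); 0 is fully down, and it does not go back by itself.
- plinth3 (a joint): How far plinth 3 has been torn up out of the foam (m); 0 is fully down, and it does not go back by itself.
- wagon: Grey open four-wheel wagon 116 (x) x 54 (y) mm, 57 mm high, 160 g, origin under its centre at the foot of the wheels. Flat sides from 25 to 57 mm high. Stands loose on the siding of the module (a 12 mm thick slab), on the robot side of the spigots, with a hut (35 mm high) and a buffer stop at the ends of the siding.
- lorry: Green toy lorry 165 x 54 x 66 mm, bystander.
- screwdriver: Screwdriver 150 mm long lying on the table, bystander.
- paint_pot: Paint jar 40 mm across, 50 mm high, bystander.

How it is judged:
By the outcome, as a careful person would: the job done as asked, in the order asked, and still so for the second after the job is handed in, with the robot touching nothing.
Of signal1, signal2, signal3 only 2 to 3 are there at a start; the rules pass over those that are not, and their reading is None.
At some moment in a run one of wagon may be knocked a few centimetres aside while the robot is not near it.
It also fails if it takes over 210 s, if anything falls off the work surface, if the arm or the gripper's body presses on something with over 40 N, if the wrist force passes 120 N, or if a joint passes its speed limit or range.

## Working session

There is one attempt and no reset: what is moved stays moved. The work goes in short steps, Python scripts to look and compute and a shell command to move; the robot and the scene stay as the last step left them, time stands still between calls to the robot, and variables do not carry over. Pictures are saved under pics/ and viewed, at most 14 in all, crops included, and the job is handed in when it is done.

```bash
ls; mkdir -p pics; python3 - <<'E'
from rig import r
import cv2
for n in("side","top"):
    cv2.imwrite(f"pics/{n}0.png",r.grab_frame(n)[:,:,::-1]); print(n,r.camera_params(n))
print(r.sense(), r.nose_length)
E
```

```text
pics
rig.py
steer.py
side {'fx': 519.4125851657947, 'fy': 519.4125851657947, 'cx': 321.37579409904475, 'cy': 193.74948071244677, 'rvec': array([ 2.235381  , -0.90093771,  0.34968683]), 'tvec': array([-393.75946327,  344.14402245,  981.88574485])}
top {'fx': 370.5582679127638, 'fy': 370.5582679127638, 'cx': 315.57315250908533, 'cy': 192.70209525618455, 'rvec': array([ 2.11308918, -2.15953979,  0.14026469]), 'tvec': array([  23.92707295,  562.77437255, 1160.66658451])}
{'clock': 0.1, 'qpos': array([ 1.17759786e+00,  3.53615377e-01,  1.63402296e+00,  1.00198286e-05,
        1.15519588e+00, -2.40095116e-03]), 'qvel': array([ 3.20370359e-03, -1.47565866e-03, -5.63558473e-04, -1.67387407e-03,
       -6.07080256e-04,  5.34592342e-05]), 'joint_efforts': array([ 3.12409858e-03, -6.06359267e+01, -3.42824650e+01,  2.73165188e-04,
        3.98748482e-03,  9.09454911e-06]), 'eef_pos': array([237.93129267, 577.52921808, 252.6296935 ]), 'tcp_rot': array([-3.14035112e+00, -1.21427436e-05,  2.75079108e+00]), 'contact_force': array([ 0.04994343, -0.16145733, -1.05586806]), 'wrist_torque': array([-0.06105691,  0.00432375,  0.01727246]), 'grasp_force': 0.0, 'opening': 1.0006520800021874} 22.0
```
View pics/top0.png

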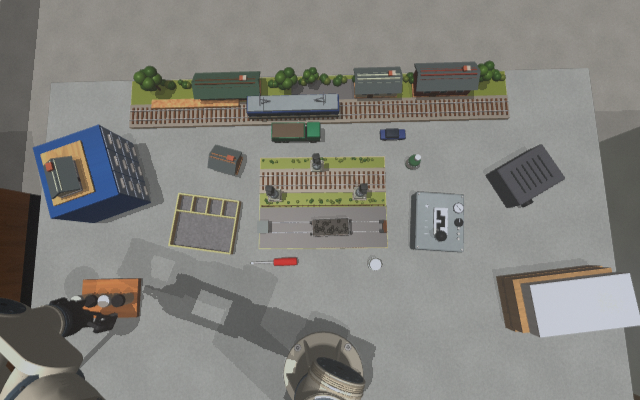

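View pics/side0.png

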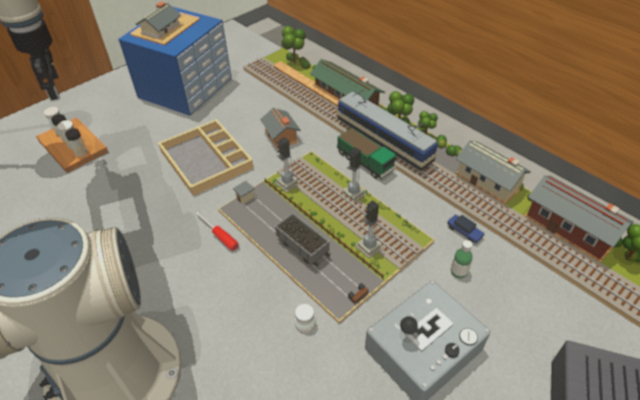

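Both views show three signals: in top at heads (316,160), (271,191), (363,190), in side at (284,150), (354,158), (372,212). The tray is on the left, the console on the right, and the wagon on the siding at top (330,227). I'll zoom in to measure.

```bash
cat > h.py <<'E'
import numpy as np, cv2
from rig import r
from scipy.spatial.transform import Rotation as Ro
C={}
for n in("side","top"):
    p=r.camera_params(n); K=np.array([[p["fx"],0,p["cx"]],[0,p["fy"],p["cy"]],[0,0,1.]])
    R=cv2.Rodrigues(p["rvec"])[0]; C[n]=(K,R,np.array(p["tvec"],float),p["rvec"])
def proj(n,P): 
    K,R,t,rv=C[n]; return cv2.projectPoints(np.array(P,float).reshape(-1,3),rv,t,K,None)[0].reshape(-1,2)
def plane(n,px,z):
    K,R,t,_=C[n]; d=R.T@np.linalg.inv(K)@np.array([*px,1.]); o=-R.T@t; return o+d*(z-o[2])/d[2]
def tri(a,b): # side px, top px
    Ps=[C[n][0]@np.c_[C[n][1],C[n][2]] for n in("side","top")]
    X=cv2.triangulatePoints(*Ps,np.array(a,float),np.array(b,float))[:,0]; return X[:3]/X[3]
def crop(n,x0,y0,x1,y1,s,f,img=None):
    im=r.grab_frame(n)[:,:,::-1] if img is None else img
    cv2.imwrite(f,cv2.resize(im[y0:y1,x0:x1],None,fx=s,fy=s,interpolation=cv2.INTER_CUBIC))
def tool(dst,rpy=None):
    """tool-frame delta from measured pose to a world TCP pos"""
    s=r.sense(); R=Ro.from_euler('xyz',s["tcp_rot"]); return R.inv().apply(np.array(dst)-s["eef_pos"])
E
python3 - <<'E'
from h import *
t=cv2.imread("pics/top0.png"); s=cv2.imread("pics/side0.png")
crop("",380,160,500,260,5,"pics/c1.png",t)
crop("",160,140,400,260,3.3,"pics/c2.png",t)
crop("",180,130,500,370,2.5,"pics/c3.png",s)
E
```

View pics/c1.png

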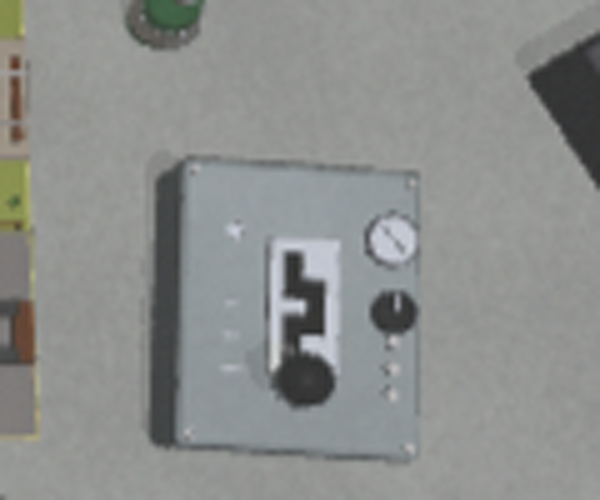

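View pics/c2.png

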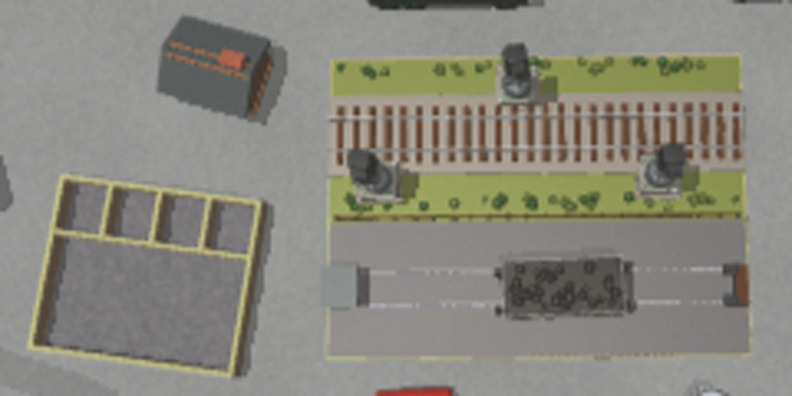

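View pics/c3.png

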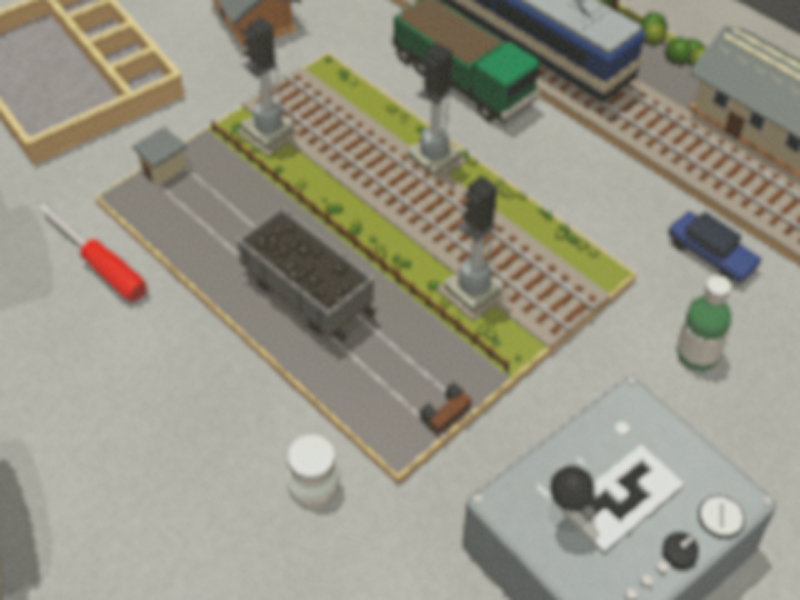

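```bash
python3 - <<'E'
from h import *
np.set_printoptions(precision=1,suppress=True)
T1=lambda p:((p[0]+.5)/5-.5+380,(p[1]+.5)/5-.5+160)
T2=lambda p:((p[0]+.5)/3.3-.5+160,(p[1]+.5)/3.3-.5+140)
S=lambda p:((p[0]+.5)/2.5-.5+180,(p[1]+.5)/2.5-.5+130)
def rect(n,ps,z):
    q=np.array([plane(n,p,z)[:2] for p in ps]); a=q[0]+q[1]-q[2]-q[3]; print(n,"c",q.mean(0),"yaw %.3f"%np.arctan2(a[1],a[0]),"sides",[np.linalg.norm(q[i]-q[i-1]) for i in range(4)]); return q.mean(0)
print("console");rect("top",[T1(p) for p in[(185,158),(420,175),(413,462),(177,445)]],78)
rect("side",[S(p) for p in[(632,379),(774,500),(606,666),(466,512)]],78)
print("knob",tri(S((572,488)),T1((303,380))))
print("tray");rect("top",[T2(p) for p in[(62,175),(265,200),(236,377),(29,348)]],32)
print("wagon");rect("top",[T2(p) for p in[(504,260),(627,257),(629,311),(505,318)]],69)
rect("side",[S(p) for p in[(281,211),(373,282),(327,308),(240,246)]],69)
print("module");rect("top",[T2(p) for p in[(331,57),(742,55),(750,356),(326,356)]],12)
rect("side",[S(p) for p in[(328,55),(635,276),(400,478),(98,198)]],12)
for n,a,b,c in(("L",(260,47),(365,165),(267,118)),("M",(437,73),(515,63),(434,143)),("R",(480,208),(671,161),(474,275))):
    print(n,"head tri",tri(S(a),T2(b)),"side129",plane("side",S(a),129)[:2],"top129",plane("top",T2(b),129)[:2],"foot side35",plane("side",S(c),35)[:2])
E
```

```text
console
top c [ 459.6 -369.6] yaw -0.095 sides [np.float64(178.21789949606193), np.float64(145.9608659892046), np.float64(177.5152233270849), np.float64(143.3021480512604)]
side c [ 456.4 -375.7] yaw -0.056 sides [np.float64(180.02950914795468), np.float64(138.55708751016442), np.float64(186.00719387189028), np.float64(143.45049330167396)]
knob [ 416.  -354.5  129.7]
tray
top c [474.4 375.2] yaw -0.154 sides [np.float64(172.6330815920584), np.float64(205.9278239966228), np.float64(174.88583185148005), np.float64(206.2748653639037)]
wagon
top c [451.3 -35.5] yaw 0.001 sides [np.float64(54.846570787851384), np.float64(116.91251178323373), np.float64(51.0346421779729), np.float64(117.24049855740542)]
side c [451.5 -35.9] yaw -0.015 sides [np.float64(53.22419180291017), np.float64(115.4143312344167), np.float64(47.64611717914827), np.float64(103.09659729939864)]
module
top c [538.5  -9.4] yaw -0.018 sides [np.float64(303.4607002129999), np.float64(420.2937093584127), np.float64(303.5934545328287), np.float64(418.04839128201365)]
side c [538.1 -13.4] yaw -0.012 sides [np.float64(300.41972808456893), np.float64(416.38779147813904), np.float64(300.5049097860101), np.float64(416.91410669419514)]
L head tri [562.7 146.2 131.9] side129 [564.9 148.6] top129 [562.6 146.9] foot side35 [565.6 147.4]
M head tri [656.5   6.2 130.4] side129 [658.7   6.6] top129 [654.8   7.8] foot side35 [660.1   7. ]
R head tri [ 561.7 -134.   130.6] side129 [ 564.1 -133.8] top129 [ 559.8 -132.4] foot side35 [ 566.9 -131.9]
```

```bash

python3 steer.py '0 0 -0.102 0 0 0 0.7; 0 0 -0.102 0 0 0 0.7; 0 0 -0.102 0 0 0 0.7; 0 0 0 -10 -35 0 0.7; 0 0 0 -10 -35 0 0.7' 30
python3 steer.py '0 0 0 -10 -35 0 0.7; 0 0 0 -10 -35 0 0.7; 0 0 0 -10 -35 0 0.7; 0 0 0 -10 -35 0 0.7; 0 0 0 -10 -35 0 0.7' 
python3 steer.py '0 0 0 -10 -35 0 0.7; 0 0 0 -10 -35 0 0.7; 0 0 0 -10 -35 0 0.7; 0 0 0 -10 -35 0 0.7; 0 0 0 -10 -35 0 0.7' 
python3 steer.py '0 0 0 -10 -35 0 0.7; 0 0 0 -10 -35 0 0.7; 0 0 0 -10 -35 0 0.7; 0 0 0 -10 -35 0 0.7; 0 0 0 -10 -35 0 0.7' 
python3 steer.py '0 0 0 -10 -35 0 0.7; 0 0 0 -10 -35 0 0.7; 0 0 0 -10 -35 0 0.7; 0 0 0 -10 -35 0 0.7; 0 0 0 0 0 0 0.7' 
python3 - <<'E'
from h import *
np.set_printoptions(precision=1,suppress=True)
s=r.sense();print(s["eef_pos"],s["tcp_rot"],s["qpos"])
a=-.085
for t,sh in[(-.34,.095),(-.15,.095),(-.15,-.095),(.15,-.095),(.15,.095),(.37,.095)]:
    l=130*np.array([np.sin(t),np.sin(sh)*np.cos(t),np.cos(t)*np.cos(sh)]); print(t,sh,l,np.array([459.6,-369.6,10])+Ro.from_euler('z',a).apply(l))
print(tool([416,-354.5,190]))
E
```

```text
clock: 0.52
eef_pos: [251.8, 506.4, 252.4]
tcp_rot: [-3.141, -0.0, 3.059]
contact_force: [0.9, 0.2, 1.0]
opening: 0.703
grasp_force: 0.0
clock: 0.93
eef_pos: [286.8, 326.0, 253.0]
tcp_rot: [-3.141, -0.0, 3.057]
contact_force: [0.8, -0.4, 1.3]
opening: 0.696
grasp_force: 0.0
clock: 1.35
eef_pos: [321.7, 147.6, 253.2]
tcp_rot: [3.142, 0.0, 3.057]
contact_force: [0.3, 0.6, 0.4]
opening: 0.699
grasp_force: 0.0
clock: 1.77
eef_pos: [356.8, -31.2, 253.4]
tcp_rot: [3.142, 0.0, 3.057]
contact_force: [0.5, 1.0, 0.1]
opening: 0.698
grasp_force: 0.0
clock: 2.18
eef_pos: [386.3, -177.4, 253.5]
tcp_rot: [-3.139, 0.002, 3.054]
contact_force: [-0.5, -0.3, 0.3]
opening: 0.7
grasp_force: 0.0
[ 386.3 -177.4  253.5] [-3.1  0.   3.1] [-0.4  0.   2.  -0.   1.1 -1.9]
-0.34 0.095 [-43.4  11.6 122. ] [ 417.4 -354.3  132. ]
-0.15 0.095 [-19.4  12.2 128. ] [ 441.3 -355.8  138. ]
-0.15 -0.095 [-19.4 -12.2 128. ] [ 439.2 -380.1  138. ]
0.15 -0.095 [ 19.4 -12.2 128. ] [ 477.9 -383.4  138. ]
0.15 0.095 [ 19.4  12.2 128. ] [ 480.  -359.1  138. ]
0.37 0.095 [ 47.   11.5 120.7] [ 507.4 -362.1  130.7]
[ -45.1 -173.6   64. ]
```

```bash

python3 steer.py '0 0 0 -9.2 -34.8 0 0.7; 0 0 0 -9.2 -34.8 0 0.7; 0 0 0 -9.2 -34.8 0 0.7; 0 0 0 -9.2 -34.8 0 0.7; 0 0 0 -9.2 -34.8 0 0.7'
python3 steer.py '0 0 0 0 0 40 0.7; 0 0 0 0 0 40 0.7; 0 0 0 0 0 0 0.7' 
python3 - <<'E'
from h import *
s=r.sense();print(s["eef_pos"],s["tcp_rot"],s["qpos"],tool([417,-354.5,135]))
crop("side",320,270,480,390,4,"pics/s1.png")
E
```

```text
clock: 2.6
eef_pos: [416.0, -351.0, 253.0]
tcp_rot: [3.141, -0.0, 3.057]
contact_force: [0.8, 0.2, 0.4]
opening: 0.703
grasp_force: 0.0
clock: 2.85
eef_pos: [412.6, -346.9, 166.7]
tcp_rot: [3.135, -0.009, 3.056]
contact_force: [-1.3, 2.1, -1.2]
opening: 0.699
grasp_force: 0.0
[ 412.55058392 -346.90996229  166.67629209] [ 3.13499824 -0.00920187  3.05586827] [-7.02001981e-01  3.28458256e-01  1.88860158e+00  7.79185771e-05
  9.35853396e-01 -2.18709016e+00] [-5.37419391 -7.38962159 31.58013599]
```

View pics/s1.png

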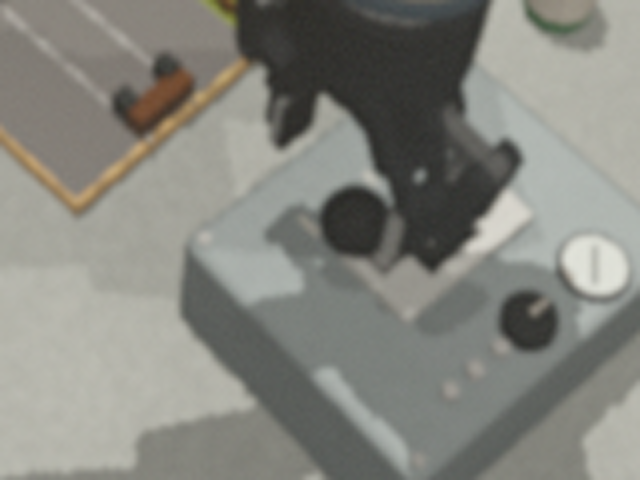

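The ball at crop (355,220) lies between the left finger (290,120) and the right finger (430,255), so the gripper is above the knob. I'll let it settle, then lower it.

```bash

python3 steer.py '0 0 0 0 0 0 0.7; 0 0 0 0 0 0 0.7'
python3 - <<'E'
from h import *
print(tool([417,-354.5,136]))
E
```

```text
clock: 3.07
eef_pos: [417.2, -349.9, 175.5]
tcp_rot: [-3.14, 0.002, 3.057]
contact_force: [-0.6, -0.4, 0.8]
opening: 0.698
grasp_force: 0.0
[-0.06479121 -4.49384962 39.46525306]
```

```bash

python3 steer.py '0 0 0 0 -4.5 19 0.6; 0 0 0 0 0 20 0.45; 0 0 0 0 0 0 0.3; 0 0 0 0 0 0 0.3; 0 0 0 0 0 0 0.3'
python3 steer.py '0 0 0 0 0 0 0.3; 0 0 0 0 0 0 0.3; 0 0 0 0 0 0 0.3'
```

```text
clock: 3.48
eef_pos: [416.8, -354.0, 134.7]
tcp_rot: [-3.141, 0.002, 3.057]
contact_force: [7.7, -3.6, -26.1]
opening: 0.353
grasp_force: 31.7
clock: 3.73
eef_pos: [416.9, -353.9, 134.7]
tcp_rot: [-3.141, 0.002, 3.057]
contact_force: [8.4, -3.8, -26.3]
opening: 0.35
grasp_force: 31.7
```

```bash

python3 steer.py '0 0 0 0 0 -1.5 0.3; 0 0 0 0 0 -1.5 0.3; 0 0 0 0 0 0 0.3'
```

```text
clock: 3.98
eef_pos: [416.9, -353.7, 137.3]
tcp_rot: [-3.142, 0.002, 3.057]
contact_force: [9.6, -3.7, -30.1]
opening: 0.35
grasp_force: 33.8
```

```bash

python3 steer.py '0 0 0 0 0 0 0.5; 0 0 0 0 0 -3 0.5; 0 0 0 0 0 0 0.3; 0 0 0 0 0 0 0.3; 0 0 0 0 0 0 0.3' 25
python3 steer.py '0 0 0 0 0 0 0.3; 0 0 0 0 0 0 0.3'
```

```text
clock: 4.4
eef_pos: [416.2, -354.6, 142.4]
tcp_rot: [-3.14, 0.002, 3.057]
contact_force: [-2.9, 1.2, 9.5]
opening: 0.35
grasp_force: 24.0
clock: 4.57
eef_pos: [416.2, -354.6, 142.4]
tcp_rot: [-3.14, 0.002, 3.057]
contact_force: [-3.4, 1.9, 9.8]
opening: 0.355
grasp_force: 24.0
```

```bash

python3 steer.py '0 0 0 -6 0.1 -2 0.3; 0 0 0 -6 0.1 -1.5 0.3; 0 0 0 -6.5 0.2 -1.5 0.3; 0 0 0 -6.5 0.2 -1 0.3; 0 0 0 0 0 0 0.3' 20
python3 steer.py '0 0 0 0 0 0 0.3; 0 0 0 0 0 0 0.3'
```

```text
clock: 4.98
eef_pos: [442.1, -356.3, 148.3]
tcp_rot: [-3.14, 0.002, 3.057]
contact_force: [-0.9, 0.5, 8.0]
opening: 0.357
grasp_force: 24.3
clock: 5.15
eef_pos: [441.3, -356.2, 148.1]
tcp_rot: [-3.14, 0.002, 3.057]
contact_force: [-1.6, 0.1, 8.7]
opening: 0.353
grasp_force: 24.3
```

```bash

python3 steer.py '0 0 0 0 -5 0 0.3; 0 0 0 0 -5 0 0.3; 0 0 0 0 -5 0 0.3; 0 0 0 0 -5 0 0.3; 0 0 0 0 -4.4 0 0.3'
python3 steer.py '0 0 0 0 0 0 0.3; 0 0 0 0 0 0 0.3'
```

```text
clock: 5.57
eef_pos: [438.6, -379.5, 147.2]
tcp_rot: [3.141, 0.001, 3.056]
contact_force: [0.6, 5.1, -1.1]
opening: 0.356
grasp_force: 24.2
clock: 5.73
eef_pos: [438.8, -380.3, 147.2]
tcp_rot: [-3.141, 0.001, 3.056]
contact_force: [-0.9, 1.0, 6.5]
opening: 0.357
grasp_force: 24.5
```

```bash

python3 steer.py '0 0 0 -7.8 0 -1 0.3; 0 0 0 -7.8 0 -0.4 0.3; 0 0 0 -7.8 0 0 0.3; 0 0 0 -7.8 0 0.4 0.3; 0 0 0 -7.6 0 1 0.3'
python3 steer.py '0 0 0 0 0 0 0.3; 0 0 0 0 0 0 0.3'
```

```text
clock: 6.15
eef_pos: [477.9, -383.7, 147.2]
tcp_rot: [-3.14, 0.001, 3.057]
contact_force: [-1.7, 0.3, 5.4]
opening: 0.357
grasp_force: 25.0
clock: 6.32
eef_pos: [478.3, -383.7, 147.0]
tcp_rot: [-3.14, 0.002, 3.057]
contact_force: [1.1, 0.2, 6.3]
opening: 0.354
grasp_force: 25.1
```

```bash

python3 steer.py '0 0 0 0 5 0 0.3; 0 0 0 0 5 0 0.3; 0 0 0 0 5 0 0.3; 0 0 0 0 5 0 0.3; 0 0 0 0 4.4 0 0.3'
python3 steer.py '0 0 0 0 0 0 0.3; 0 0 0 0 0 0 0.3'
```

```text
clock: 6.73
eef_pos: [480.5, -360.3, 147.5]
tcp_rot: [-3.138, 0.004, 3.057]
contact_force: [1.4, -7.1, 4.7]
opening: 0.352
grasp_force: 24.8
clock: 6.9
eef_pos: [480.5, -359.5, 147.6]
tcp_rot: [-3.139, 0.003, 3.057]
contact_force: [2.5, -1.0, 8.3]
opening: 0.356
grasp_force: 24.8
```

```bash

python3 steer.py '0 0 0 -6.5 0 1 0.3; 0 0 0 -6.5 -0.1 1.4 0.3; 0 0 0 -6.5 -0.2 1.7 0.3; 0 0 0 -6.5 -0.2 2 0.3; 0 0 0 -5 -0.2 1.8 0.3'
python3 steer.py '0 0 0 0 0 0 0.3; 0 0 0 0 0 0 0.3'
```

```text
clock: 7.32
eef_pos: [510.9, -362.2, 139.0]
tcp_rot: [-3.141, 0.001, 3.057]
contact_force: [0.2, 0.3, 5.7]
opening: 0.353
grasp_force: 25.3
clock: 7.48
eef_pos: [510.8, -362.1, 138.8]
tcp_rot: [-3.141, 0.001, 3.057]
contact_force: [2.4, -0.4, 5.0]
opening: 0.355
grasp_force: 25.4
```

Free so far. I'll nudge 2 mm more to feel for the end, then release and rise.

```bash

python3 steer.py '0 0 0 -1 0 0.3 0.3; 0 0 0 -1 0 0.4 0.3; 0 0 0 0 0 0 0.3'
python3 steer.py '0 0 0 0 0 0 0.55; 0 0 0 0 0 0 0.6; 0 0 0 0 0 -20 0.7; 0 0 0 0 0 -40 0.7; 0 0 0 0 0 -40 0.7'
python3 steer.py '0 0 0 -10 39 -20 0.7; 0 0 0 -10 39 0 0.7; 0 0 0 -10 39 0 0.7; 0 0 0 -10 39 0 0.7; 0 0 0 0 0 0 0.5'
python3 - <<'E'
from h import *
np.set_printoptions(precision=1,suppress=True)
print(tool([564,-133,250]),r.sense()["qpos"])
crop("top",380,160,500,260,5,"pics/t2.png")
E
```

```text
clock: 7.73
eef_pos: [512.4, -362.3, 138.2]
tcp_rot: [-3.141, 0.001, 3.057]
contact_force: [1.5, 0.2, 6.5]
opening: 0.355
grasp_force: 25.4
clock: 8.15
eef_pos: [510.6, -361.3, 236.8]
tcp_rot: [3.139, -0.004, 3.057]
contact_force: [1.5, -0.3, 0.3]
opening: 0.698
grasp_force: 0.0
clock: 8.57
eef_pos: [565.4, -207.1, 256.0]
tcp_rot: [3.139, -0.0, 3.06]
contact_force: [0.2, -0.1, -0.2]
opening: 0.576
grasp_force: 0.0
[ 7.4 73.8  6.2] [-0.4  0.3  1.7  0.   1.1 -1.8]
```

View pics/t2.png

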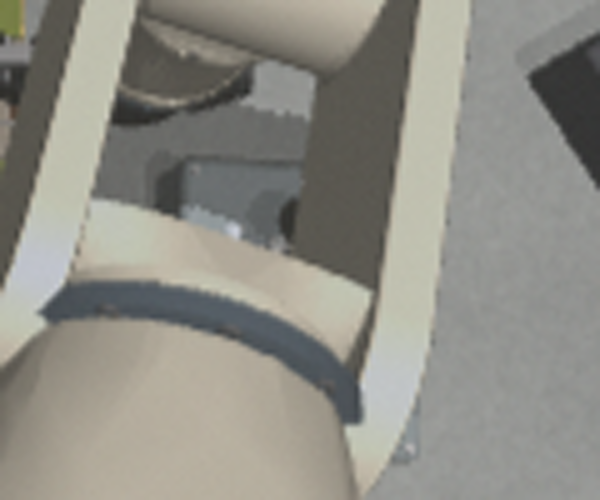

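The arm covers the console from above, so I'll check the lever from the side view later. Moving to signal 3 (the right one).

```bash

python3 steer.py '0 0 -0.07 2.5 37 0 0.5; 0 0 0 0 37 0 0.5; 0 0 0 0 0 35 0.5; 0 0 0 0 0 35 0.5; 0 0 0 0 0 0 0.5' 40
python3 steer.py '0 0 0 0 0 0 0.5; 0 0 0 0 0 0 0.5'
python3 - <<'E'
from h import *
np.set_printoptions(precision=1,suppress=True)
print(tool([564,-133,138]),r.sense()["qpos"])
crop("side",300,170,500,360,3,"pics/s3.png")
E
```

```text
clock: 9.03
eef_pos: [561.3, -138.3, 180.4]
tcp_rot: [3.14, -0.01, 3.127]
contact_force: [-1.3, -0.0, -1.4]
opening: 0.497
grasp_force: 0.0
clock: 9.2
eef_pos: [565.9, -140.0, 187.4]
tcp_rot: [-3.141, 0.0, 3.126]
contact_force: [1.1, -0.1, 0.3]
opening: 0.5
grasp_force: 0.0
[ 2.   7.  49.4] [-0.2  0.4  1.8 -0.   1.  -1.8]
```

View pics/s3.png

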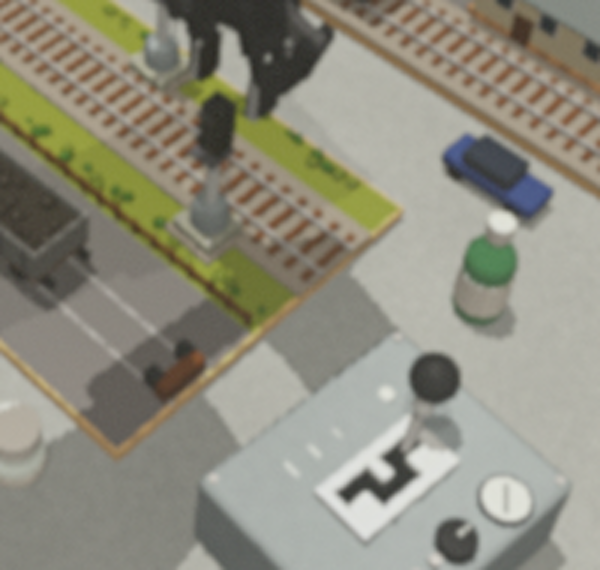

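The lever ball is at crop (435,377), at the gate's far end beside the white dot. The signal head is at (217,128), below the fingers. Descending and gripping.

```bash

python3 steer.py '0 0 0 1 7 0 0.5; 0 0 0 0 0 16 0.5; 0 0 0 0 0 17 0.5; 0 0 0 0 0 16 0.5; 0 0 0 0 0 0 0.4'
python3 steer.py '0 0 0 0 0 0 0.2; 0 0 0 0 0 0 0.1; 0 0 0 0 0 0 0.1; 0 0 0 0 0 0 0.1; 0 0 0 0 0 0 0.1'
```

```text
clock: 9.67
eef_pos: [563.6, -131.6, 136.0]
tcp_rot: [3.141, -0.002, 3.126]
contact_force: [-0.9, 0.1, 0.3]
opening: 0.405
grasp_force: 0.0
clock: 10.08
eef_pos: [565.1, -132.2, 138.3]
tcp_rot: [-3.141, 0.001, 3.127]
contact_force: [-1.8, -0.3, 3.1]
opening: 0.228
grasp_force: 41.2
```

```bash

python3 steer.py '0 0 0.12 0 0 0 0.1; 0 0 0.12 0 0 -0.2 0.1; 0 0 0.12 0 0 -0.2 0.1; 0 0 0.12 0 0 -0.2 0.1; 0 0 0.12 0 0 -0.2 0.1' 80
```

```text
clock: 10.5
eef_pos: [564.8, -132.6, 138.6]
tcp_rot: [-3.141, 0.001, 2.521]
contact_force: [-0.7, -3.1, -3.2]
opening: 0.226
grasp_force: 78.9
```

```bash

python3 steer.py '0 0 -0.12 0 0 0 0.1; 0 0 -0.12 0 0 -0.2 0.1; 0 0 -0.12 0 0 -0.2 0.1; 0 0 -0.12 0 0 -0.2 0.1; 0 0 -0.12 0 0 -0.2 0.1' 
python3 -c "
from h import *
s=r.sense();print(s['wrist_torque'],s['qpos'][5])"
```

```text
clock: 10.92
eef_pos: [565.0, -132.1, 139.5]
tcp_rot: [-3.141, 0.001, 3.132]
contact_force: [-0.8, -0.2, 0.2]
opening: 0.221
grasp_force: 78.9
[-0.0693121   0.23471402  0.00211168] -1.7939123690309036
```

```bash

python3 steer.py '0 0 -0.12 0 0 -0.2 0.1; 0 0 -0.12 0 0 -0.22 0.1; 0 0 -0.12 0 0 -0.22 0.1; 0 0 -0.12 0 0 -0.22 0.1; 0 0 -0.12 0 0 -0.2 0.1' 
python3 steer.py '0 0 0.12 0 0 0 0.1; 0 0 0.12 0 0 -0.2 0.1; 0 0 0.12 0 0 -0.22 0.1; 0 0 0.12 0 0 -0.22 0.1; 0 0 0.12 0 0 -0.22 0.1' 
python3 -c "
from h import *
s=r.sense();print(s['wrist_torque'],s['qpos'][5])
crop('side',330,190,430,290,4,'pics/s4.png')"
```

```text
clock: 11.33
eef_pos: [564.6, -131.6, 140.2]
tcp_rot: [3.141, 0.0, -2.551]
contact_force: [-1.4, 2.0, -3.2]
opening: 0.22
grasp_force: 78.8
clock: 11.75
eef_pos: [564.9, -132.1, 141.2]
tcp_rot: [-3.141, 0.001, 3.121]
contact_force: [0.0, -1.3, -1.0]
opening: 0.227
grasp_force: 79.7
[-0.53715699  0.04491865  0.10621055] -1.782250849345327
```

View pics/s4.png

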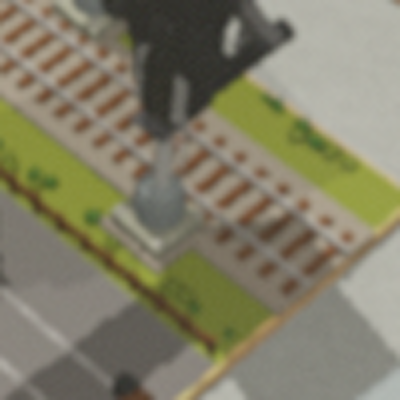

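The plinth at crop (155,235) is seated and forces are low. Continuing the twisting.

```bash

python3 steer.py '0 0 0.12 0 0 -0.23 0.1; 0 0 0.12 0 0 -0.23 0.1; 0 0 0.12 0 0 -0.23 0.1; 0 0 0.12 0 0 -0.23 0.1; 0 0 0.12 0 0 -0.2 0.1' 
python3 steer.py '0 0 -0.12 0 0 0 0.1; 0 0 -0.12 0 0 -0.23 0.1; 0 0 -0.12 0 0 -0.23 0.1; 0 0 -0.12 0 0 -0.23 0.1; 0 0 -0.12 0 0 -0.23 0.1' 
python3 steer.py '0 0 -0.12 0 0 -0.23 0.1; 0 0 -0.12 0 0 -0.23 0.1; 0 0 -0.12 0 0 -0.23 0.1; 0 0 -0.12 0 0 -0.23 0.1; 0 0 -0.12 0 0 -0.2 0.1' 
python3 steer.py '0 0 0.12 0 0 0 0.1; 0 0 0.12 0 0 -0.23 0.1; 0 0 0.12 0 0 -0.23 0.1; 0 0 0.12 0 0 -0.23 0.1; 0 0 0.12 0 0 -0.23 0.1' 
python3 steer.py '0 0 0.12 0 0 -0.23 0.1; 0 0 0.12 0 0 -0.23 0.1; 0 0 0.12 0 0 -0.23 0.1; 0 0 0.12 0 0 -0.23 0.1; 0 0 0.12 0 0 -0.2 0.1' | grep -E 'eef|force'
```

```text
clock: 12.22
eef_pos: [564.8, -132.6, 142.3]
tcp_rot: [-3.141, 0.001, 2.524]
contact_force: [-2.1, -3.1, -0.5]
opening: 0.225
grasp_force: 79.9
clock: 12.63
eef_pos: [564.7, -132.1, 143.0]
tcp_rot: [-3.141, 0.0, 3.136]
contact_force: [0.1, -0.2, -4.1]
opening: 0.222
grasp_force: 78.6
clock: 13.05
eef_pos: [564.5, -131.6, 143.9]
tcp_rot: [3.141, 0.0, -2.548]
contact_force: [-0.8, 0.9, -1.4]
opening: 0.226
grasp_force: 79.3
clock: 13.47
eef_pos: [564.9, -132.0, 145.2]
tcp_rot: [-3.141, 0.001, 3.124]
contact_force: [-0.5, -0.8, -0.7]
opening: 0.222
grasp_force: 80.3
eef_pos: [564.7, -132.5, 146.5]
contact_force: [-1.2, -2.7, 1.1]
grasp_force: 80.2
```

```bash

python3 steer.py '0 0 -0.12 0 0 0 0.1; 0 0 -0.12 0 0 -0.23 0.1; 0 0 -0.12 0 0 -0.23 0.1; 0 0 -0.12 0 0 -0.23 0.1; 0 0 -0.12 0 0 -0.23 0.1' 
python3 steer.py '0 0 -0.12 0 0 -0.23 0.1; 0 0 -0.12 0 0 -0.23 0.1; 0 0 -0.12 0 0 -0.23 0.1; 0 0 -0.12 0 0 -0.23 0.1; 0 0 -0.12 0 0 -0.2 0.1' 
python3 steer.py '0 0 0.12 0 0 0 0.1; 0 0 0.12 0 0 -0.23 0.1; 0 0 0.12 0 0 -0.23 0.1; 0 0 0.12 0 0 -0.23 0.1; 0 0 0.12 0 0 -0.23 0.1' 
python3 steer.py '0 0 0.12 0 0 -0.23 0.1; 0 0 0.12 0 0 -0.23 0.1; 0 0 0.12 0 0 -0.23 0.1; 0 0 0.12 0 0 -0.23 0.1; 0 0 0.12 0 0 -0.2 0.1'
python3 steer.py '0 0 -0.12 0 0 0 0.1; 0 0 -0.12 0 0 -0.23 0.1; 0 0 -0.12 0 0 -0.23 0.1; 0 0 -0.12 0 0 -0.23 0.1; 0 0 -0.12 0 0 -0.23 0.1' | grep -E 'eef|force'
```

```text
clock: 14.3
eef_pos: [565.0, -132.1, 147.7]
tcp_rot: [-3.141, 0.001, 3.136]
contact_force: [-0.7, -0.4, 2.9]
opening: 0.224
grasp_force: 80.0
clock: 14.72
eef_pos: [564.8, -131.6, 148.6]
tcp_rot: [3.141, 0.001, -2.548]
contact_force: [-1.1, 1.3, 1.0]
opening: 0.222
grasp_force: 79.8
clock: 15.13
eef_pos: [565.1, -131.9, 149.5]
tcp_rot: [-3.142, 0.001, 3.124]
contact_force: [-0.1, 0.4, -0.4]
opening: 0.223
grasp_force: 79.7
clock: 15.55
eef_pos: [565.1, -131.9, 150.5]
tcp_rot: [3.141, 0.001, 2.524]
contact_force: [0.0, 0.1, -0.6]
opening: 0.226
grasp_force: 79.7
eef_pos: [565.0, -131.9, 151.4]
contact_force: [0.5, -0.3, -0.3]
grasp_force: 79.5
```

```bash

python3 steer.py '0 0 0 0 0 -2 0.1; 0 0 0 0 0 -4 0.1; 0 0 0.068 0 0 -20 0.1; 0 0 0.068 0 0 -35 0.1; 0 0 0 0 0 -40 0.1'
python3 steer.py '0 0 0 0 0 -39 0.1; 0 0 0 7.3 37.5 0 0.1; 0 0 0 7.3 37.5 0 0.1; 0 0 0 7.3 37.5 0 0.1; 0 0 0 7.3 37.5 0 0.1'
python3 steer.py '0 0 0 7.3 37.5 0 0.1; 0 0 0 7.3 37.5 0 0.1; 0 0 0 7.3 37.5 0 0.1; 0 0 0 7.3 37.5 0 0.1; 0 0 0 7.3 37.5 0 0.1'
python3 steer.py '0 0 0 7.3 37.5 0 0.1; 0 0 0 7.3 37.5 0 0.1; 0 0 0 7.3 37.5 0 0.1; 0 0 0 7.3 37.5 0 0.1; 0 0 0 7.3 37.5 0 0.1'
python3 steer.py '0 0 0 7.3 37.5 0 0.1; 0 0 0 0 0 0 0.1; 0 0 0 0 0 0 0.1'
python3 - <<'E'
from h import *
np.set_printoptions(precision=1,suppress=True)
print(tool([542.7,440.5,124]),r.sense()["qpos"])
crop("side",150,90,440,310,2.7,"pics/s5.png")
E
```

```text
clock: 16.38
eef_pos: [563.4, -131.6, 251.8]
tcp_rot: [3.141, -0.004, 2.983]
contact_force: [1.1, 0.4, -1.2]
opening: 0.22
grasp_force: 79.8
clock: 16.8
eef_pos: [558.1, 22.1, 292.0]
tcp_rot: [3.141, 0.001, 2.986]
contact_force: [1.5, 0.1, -1.0]
opening: 0.22
grasp_force: 79.6
clock: 17.22
eef_pos: [550.0, 213.6, 291.7]
tcp_rot: [3.141, 0.001, 2.988]
contact_force: [1.5, -0.6, -0.5]
opening: 0.223
grasp_force: 79.6
clock: 17.63
eef_pos: [542.0, 404.5, 291.6]
tcp_rot: [3.141, 0.0, 2.988]
contact_force: [0.4, 0.3, -0.1]
opening: 0.226
grasp_force: 79.6
clock: 17.88
eef_pos: [540.2, 442.7, 290.8]
tcp_rot: [3.141, -0.0, 2.991]
contact_force: [0.1, -0.1, -0.8]
opening: 0.225
grasp_force: 79.6
[ -2.9  -1.8 166.8] [ 0.7  0.4  1.4  0.   1.3 -0.7]
```

View pics/s5.png

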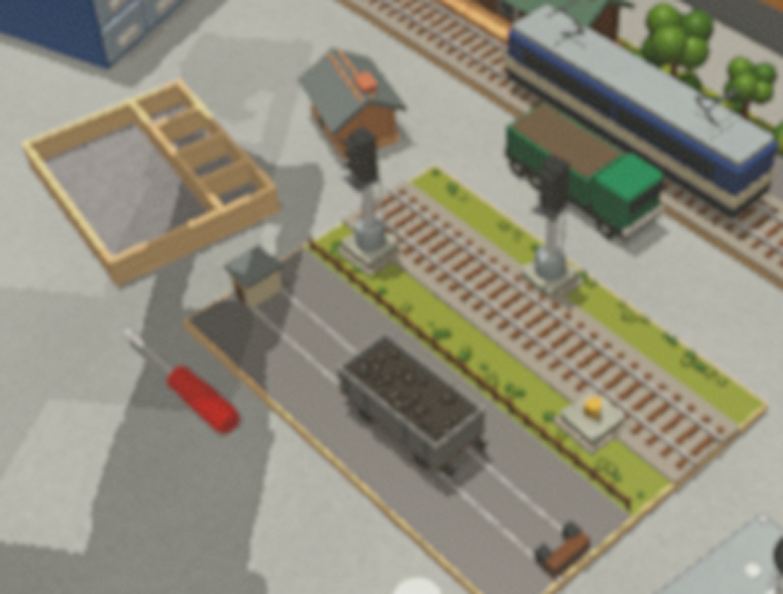

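The spigot is bare and its plinth (crop 590,425) is down. The tray is at (28,148)-(180,82)-(275,190)-(118,262) and the wagon hasn't moved. I'll cross-check the tray from this view and lower.

```bash
python3 - <<'E'
from h import *
S=lambda p:((p[0]+.5)/2.7-.5+150,(p[1]+.5)/2.7-.5+90)
q=np.array([plane("side",S(p),32)[:2] for p in[(180,82),(277,190),(119,262),(25,148)]]); a=q[0]+q[1]-q[2]-q[3]
print(q.mean(0),np.arctan2(a[1],a[0]),[np.linalg.norm(q[i]-q[i-1]) for i in range(4)])
E
python3 steer.py '0 0 0 -2.9 -1.8 30 0.1; 0 0 0 0 0 35 0.1; 0 0 0 0 0 35 0.1; 0 0 0 0 0 30 0.1; 0 0 0 0 0 20 0.1'
python3 steer.py '0 0 0 0 0 10 0.1; 0 0 0 0 0 0 0.1; 0 0 0 0 0 0 0.1'
```

```text
[476.2065034  370.69721347] -0.13794168818955682 [np.float64(173.46998532333166), np.float64(203.2085749396915), np.float64(165.91030367452996), np.float64(199.44765456121917)]
clock: 18.35
eef_pos: [542.7, 435.8, 138.2]
tcp_rot: [-3.139, -0.002, 2.988]
contact_force: [-0.1, 0.2, 0.4]
opening: 0.223
grasp_force: 79.7
clock: 18.6
eef_pos: [544.0, 437.8, 131.7]
tcp_rot: [-3.142, 0.0, 2.989]
contact_force: [-0.2, -0.6, 0.6]
opening: 0.224
grasp_force: 79.6
```

```bash

python3 steer.py '0 0 0 0 0 5 0.1; 0 0 0 0 0 3 0.1; 0 0 0 0 0 1.5 0.1; 0 0 0 0 0 1 0.1; 0 0 0 0 0 0 0.1'
```

```text
clock: 19.02
eef_pos: [543.4, 438.5, 120.6]
tcp_rot: [3.141, 0.0, 2.991]
contact_force: [-0.0, 0.5, -1.5]
opening: 0.224
grasp_force: 79.6
```

```bash

python3 steer.py '0 0 0 0 0 0.7 0.1; 0 0 0 0 0 0.7 0.1; 0 0 0 0 0 0 0.1'
python3 steer.py '0 0 0 0 0 0 0.1; 0 0 0 0 0 0 0.1' 25
```

```text
clock: 19.27
eef_pos: [543.4, 438.4, 119.0]
tcp_rot: [-3.142, -0.0, 2.991]
contact_force: [0.9, 0.5, -1.3]
opening: 0.225
grasp_force: 79.6
clock: 19.43
eef_pos: [543.4, 438.4, 119.0]
tcp_rot: [-3.142, -0.0, 2.991]
contact_force: [-0.3, 0.3, -0.7]
opening: 0.224
grasp_force: 79.6
```

```bash

python3 steer.py '0 0 0 0 0 0.7 0.1; 0 0 0 0 0 0.7 0.1; 0 0 0 0 0 0 0.1'
python3 steer.py '0 0 0 0 0 0.7 0.1; 0 0 0 0 0 0.7 0.1; 0 0 0 0 0 0 0.1'
```

```text
clock: 19.68
eef_pos: [543.4, 438.4, 117.5]
tcp_rot: [-3.141, -0.0, 2.991]
contact_force: [-0.1, -0.1, -0.4]
opening: 0.222
grasp_force: 79.6
clock: 19.93
eef_pos: [543.6, 438.5, 117.0]
tcp_rot: [3.141, 0.0, 2.991]
contact_force: [-0.9, -1.4, 5.9]
opening: 0.228
grasp_force: 80.8
```

```bash

python3 steer.py '0 0 0 0 0 0 0.3; 0 0 0 0 0 0 0.4; 0 0 0 0 0 0 0.45; 0 0 0 0 0 -15 0.45; 0 0 0 0 0 -35 0.45'
python3 steer.py '0 0 0 0 0 -38 0.45; 0 0 0 0 0 -38 0.45; 0 0 0 3 -30 -15 0.45; 0 0 0 6 -38 0 0.45; 0 0 0 6 -38 0 0.45'
python3 steer.py '0 0 0 6 -38 0 0.45; 0 0 0 6 -38 0 0.45; 0 0 0 0 0 0 0.45; 0 0 0 0 0 0 0.45'
python3 - <<'E'
from h import *
np.set_printoptions(precision=1,suppress=True)
print(tool([566,147,188]),r.sense()["qpos"])
crop("side",130,70,290,200,4,"pics/s6.png")
E
```

```text
clock: 20.35
eef_pos: [541.1, 436.5, 161.7]
tcp_rot: [-3.135, -0.006, 2.991]
contact_force: [-0.9, 0.5, -0.5]
opening: 0.451
grasp_force: 0.0
clock: 20.77
eef_pos: [512.9, 335.6, 258.6]
tcp_rot: [3.14, 0.002, 2.992]
contact_force: [0.5, 0.0, -0.1]
opening: 0.454
grasp_force: 0.0
clock: 21.1
eef_pos: [489.0, 260.9, 257.6]
tcp_rot: [3.141, 0.0, 2.989]
contact_force: [0.4, 0.4, 0.6]
opening: 0.453
grasp_force: 0.0
[ -93.4 -100.9   69.6] [ 0.5  0.2  1.8 -0.   1.1 -0.9]
```

View pics/s6.png

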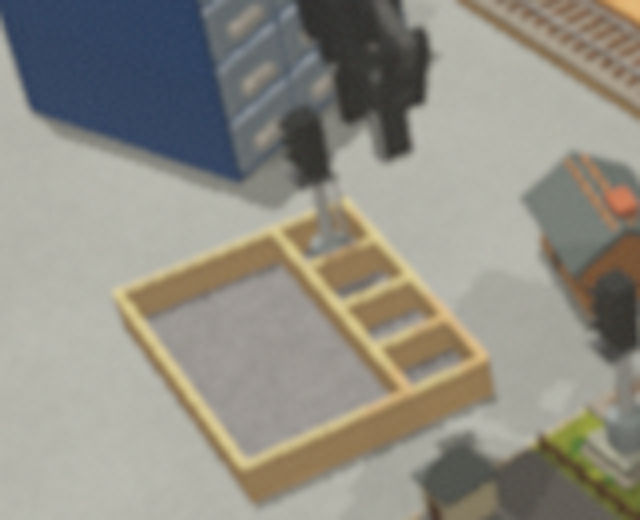

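The first signal stands upright in the end compartment (head at crop 305,145, foot 325,240). Now the left signal.

```bash

python3 steer.py '0 0 -0.069 0 0 0 0.45; 0 0 -0.069 0 0 0 0.45; 0 0 0 -22 -32 0 0.5; 0 0 0 -22 -32 0 0.5; 0 0 0 -22 -32 0 0.5'
python3 steer.py '0 0 0 -12 -17 20 0.5; 0 0 0 0 0 25 0.5; 0 0 0 0 0 25 0.5; 0 0 0 0 0 0 0.5; 0 0 0 0 0 0 0.5'
python3 - <<'E'
from h import *
np.set_printoptions(precision=1,suppress=True)
print(tool([565.5,147,138]),r.sense()["tcp_rot"])
crop("side",240,110,330,200,5,"pics/s7.png")
E
```

```text
clock: 21.57
eef_pos: [555.5, 166.3, 257.3]
tcp_rot: [3.141, 0.001, 3.132]
contact_force: [1.3, 0.3, -0.2]
opening: 0.5
grasp_force: 0.0
clock: 21.98
eef_pos: [565.7, 149.2, 186.2]
tcp_rot: [-3.141, -0.003, 3.13]
contact_force: [-0.1, 0.0, 1.3]
opening: 0.498
grasp_force: 0.0
[ 0.1 -2.1 48.2] [-3.1 -0.   3.1]
```

View pics/s7.png

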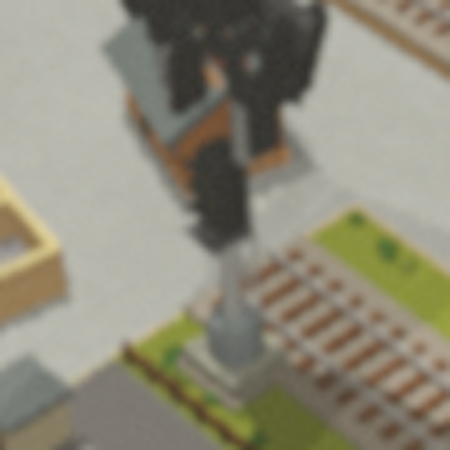

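The head (crop 220,190) is centred between the fingertips (185,95) and (258,140). Descending and gripping.

```bash

python3 steer.py '0 0 0 0 -2 15 0.5; 0 0 0 0 0 17 0.5; 0 0 0 0 0 16 0.5; 0 0 0 0 0 0 0.5; 0 0 0 0 0 0 0.4' 40
python3 steer.py '0 0 0 0 0 0 0.2; 0 0 0 0 0 0 0.1; 0 0 0 0 0 0 0.1; 0 0 0 0 0 0 0.1; 0 0 0 0 0 0 0.1'
```

```text
clock: 22.45
eef_pos: [566.5, 147.3, 140.4]
tcp_rot: [3.141, 0.001, 3.13]
contact_force: [0.1, 1.1, 1.7]
opening: 0.399
grasp_force: 0.0
clock: 22.87
eef_pos: [567.3, 147.4, 141.2]
tcp_rot: [3.14, 0.003, 3.129]
contact_force: [-0.3, 2.7, 6.9]
opening: 0.236
grasp_force: 38.7
```

```bash

python3 steer.py '0 0 0.12 0 0 0 0.1; 0 0 0.12 0 0 -0.2 0.1; 0 0 0.12 0 0 -0.23 0.1; 0 0 0.12 0 0 -0.23 0.1; 0 0 0.12 0 0 -0.2 0.1' 80
python3 steer.py '0 0 -0.12 0 0 0 0.1; 0 0 -0.12 0 0 -0.23 0.1; 0 0 -0.12 0 0 -0.23 0.1; 0 0 -0.12 0 0 -0.23 0.1; 0 0 -0.12 0 0 -0.23 0.1' 
python3 steer.py '0 0 -0.12 0 0 -0.23 0.1; 0 0 -0.12 0 0 -0.23 0.1; 0 0 -0.12 0 0 -0.23 0.1; 0 0 -0.12 0 0 -0.23 0.1; 0 0 -0.12 0 0 -0.2 0.1' 
```

```text
clock: 23.28
eef_pos: [566.5, 146.5, 141.2]
tcp_rot: [3.141, 0.001, 2.523]
contact_force: [-1.0, 0.4, 2.6]
opening: 0.22
grasp_force: 77.4
clock: 23.7
eef_pos: [566.9, 147.3, 142.0]
tcp_rot: [3.14, 0.002, 3.134]
contact_force: [1.5, 5.5, -2.4]
opening: 0.229
grasp_force: 78.9
clock: 24.12
eef_pos: [566.6, 148.0, 143.0]
tcp_rot: [3.14, 0.003, -2.549]
contact_force: [-0.4, 7.9, -0.5]
opening: 0.223
grasp_force: 78.7
```

Forces stay low. Continuing.

```bash

python3 steer.py '0 0 0.12 0 0 0 0.1; 0 0 0.12 0 0 -0.23 0.1; 0 0 0.12 0 0 -0.23 0.1; 0 0 0.12 0 0 -0.23 0.1; 0 0 0.12 0 0 -0.23 0.1' 
python3 steer.py '0 0 0.12 0 0 -0.23 0.1; 0 0 0.12 0 0 -0.23 0.1; 0 0 0.12 0 0 -0.23 0.1; 0 0 0.12 0 0 -0.23 0.1; 0 0 0.12 0 0 -0.2 0.1' 
python3 steer.py '0 0 -0.12 0 0 0 0.1; 0 0 -0.12 0 0 -0.23 0.1; 0 0 -0.12 0 0 -0.23 0.1; 0 0 -0.12 0 0 -0.23 0.1; 0 0 -0.12 0 0 -0.23 0.1' 
python3 steer.py '0 0 -0.12 0 0 -0.23 0.1; 0 0 -0.12 0 0 -0.23 0.1; 0 0 -0.12 0 0 -0.23 0.1; 0 0 -0.12 0 0 -0.23 0.1; 0 0 -0.12 0 0 -0.2 0.1' 
python3 steer.py '0 0 0.12 0 0 0 0.1; 0 0 0.12 0 0 -0.23 0.1; 0 0 0.12 0 0 -0.23 0.1; 0 0 0.12 0 0 -0.23 0.1; 0 0 0.12 0 0 -0.23 0.1' 
python3 steer.py '0 0 0.12 0 0 -0.23 0.1; 0 0 0.12 0 0 -0.23 0.1; 0 0 0.12 0 0 -0.23 0.1; 0 0 0.12 0 0 -0.23 0.1; 0 0 0.12 0 0 -0.2 0.1'
```

```text
clock: 24.53
eef_pos: [566.6, 147.4, 143.8]
tcp_rot: [3.14, 0.002, 3.123]
contact_force: [0.5, 3.7, -3.3]
opening: 0.223
grasp_force: 77.6
clock: 24.95
eef_pos: [566.3, 146.4, 144.8]
tcp_rot: [3.141, 0.001, 2.523]
contact_force: [0.1, -0.2, -0.9]
opening: 0.224
grasp_force: 78.2
clock: 25.37
eef_pos: [566.8, 147.2, 146.0]
tcp_rot: [3.14, 0.002, 3.134]
contact_force: [0.7, 5.9, 0.2]
opening: 0.222
grasp_force: 79.9
clock: 25.78
eef_pos: [566.6, 148.0, 147.2]
tcp_rot: [3.14, 0.003, -2.549]
contact_force: [0.4, 6.6, -1.2]
opening: 0.224
grasp_force: 79.4
clock: 26.2
eef_pos: [566.6, 147.4, 148.0]
tcp_rot: [3.14, 0.002, 3.123]
contact_force: [-0.1, 4.0, -2.0]
opening: 0.224
grasp_force: 78.1
clock: 26.62
eef_pos: [566.3, 146.5, 148.9]
tcp_rot: [3.141, 0.001, 2.523]
contact_force: [-0.5, -0.5, -0.3]
opening: 0.223
grasp_force: 78.1
```

```bash

python3 steer.py '0 0 -0.12 0 0 0 0.1; 0 0 -0.12 0 0 -0.23 0.1; 0 0 -0.12 0 0 -0.23 0.1; 0 0 -0.12 0 0 -0.23 0.1; 0 0 -0.12 0 0 -0.23 0.1' 
python3 steer.py '0 0 -0.12 0 0 -0.23 0.1; 0 0 -0.12 0 0 -0.23 0.1; 0 0 -0.12 0 0 -0.23 0.1; 0 0 -0.12 0 0 -0.23 0.1; 0 0 -0.12 0 0 -0.2 0.1' 
python3 steer.py '0 0 0.12 0 0 0 0.1; 0 0 0.12 0 0 -0.23 0.1; 0 0 0.12 0 0 -0.23 0.1; 0 0 0.12 0 0 -0.23 0.1; 0 0 0.12 0 0 -0.23 0.1' 
python3 steer.py '0 0 0.12 0 0 -0.23 0.1; 0 0 0.12 0 0 -0.23 0.1; 0 0 0.12 0 0 -0.23 0.1; 0 0 0.12 0 0 -0.23 0.1; 0 0 0.12 0 0 -0.2 0.1' 
python3 steer.py '0 0 -0.12 0 0 0 0.1; 0 0 -0.12 0 0 -0.23 0.1; 0 0 -0.12 0 0 -0.23 0.1; 0 0 -0.12 0 0 -0.23 0.1; 0 0 -0.12 0 0 -0.23 0.1'
```

```text
clock: 27.03
eef_pos: [566.9, 147.3, 150.5]
tcp_rot: [3.14, 0.002, 3.134]
contact_force: [0.1, 4.8, 0.8]
opening: 0.223
grasp_force: 80.3
clock: 27.45
eef_pos: [567.0, 147.7, 151.7]
tcp_rot: [3.141, 0.003, -2.549]
contact_force: [0.6, 5.5, 4.0]
opening: 0.222
grasp_force: 79.9
clock: 27.87
eef_pos: [566.5, 146.9, 152.3]
tcp_rot: [3.141, 0.002, 3.123]
contact_force: [0.0, 2.0, 0.4]
opening: 0.225
grasp_force: 79.3
clock: 28.28
eef_pos: [566.2, 146.4, 153.0]
tcp_rot: [3.141, 0.001, 2.523]
contact_force: [-0.3, -0.0, -0.4]
opening: 0.222
grasp_force: 79.1
clock: 28.7
eef_pos: [566.2, 146.4, 153.9]
tcp_rot: [-3.141, 0.001, 3.135]
contact_force: [-0.1, -0.0, -1.0]
opening: 0.219
grasp_force: 79.1
```

```bash

python3 steer.py '0 0 0.049 0 0 -2 0.1; 0 0 0.049 0 0 -4 0.1; 0 0 0.049 0 0 -20 0.1; 0 0 0 0 0 -35 0.1; 0 0 0 0 0 -40 0.1'
python3 steer.py '0 0 0 0 0 -35 0.1; 0 0 0 9.7 33.6 0 0.1; 0 0 0 9.7 33.6 0 0.1; 0 0 0 9.7 33.6 0 0.1; 0 0 0 9.7 33.6 0 0.1'
python3 steer.py '0 0 0 9.7 33.6 0 0.1; 0 0 0 9.7 33.6 0 0.1; 0 0 0 9.7 33.6 0 0.1; 0 0 0 0 0 0 0.1; 0 0 0 0 0 0 0.1'
python3 - <<'E'
from h import *
np.set_printoptions(precision=1,suppress=True)
print(tool([535.5,389.5,126]),r.sense()["tcp_rot"])
E
```

```text
clock: 29.12
eef_pos: [564.7, 146.0, 254.2]
tcp_rot: [-3.14, -0.003, 2.981]
contact_force: [1.3, -0.7, -0.6]
opening: 0.222
grasp_force: 79.1
clock: 29.53
eef_pos: [548.9, 286.5, 290.5]
tcp_rot: [3.141, 0.001, 2.981]
contact_force: [-0.0, -0.3, -0.1]
opening: 0.226
grasp_force: 79.1
clock: 29.95
eef_pos: [535.8, 391.0, 289.4]
tcp_rot: [-3.141, 0.0, 2.985]
contact_force: [0.4, 0.3, -0.8]
opening: 0.223
grasp_force: 79.1
[  0.1  -1.5 163.4] [-3.1  0.   3. ]
```

```bash

python3 steer.py '0 0 0 0 -1.5 30 0.1; 0 0 0 0 0 38 0.1; 0 0 0 0 0 38 0.1; 0 0 0 0 0 30 0.1; 0 0 0 0 0 20 0.1'
python3 steer.py '0 0 0 0 0 6 0.1; 0 0 0 0 0 0 0.1; 0 0 0 0 0 0 0.1; 0 0 0 0 0 2 0.1; 0 0 0 0 0 0 0.1'
python3 steer.py '0 0 0 0 0 1 0.1; 0 0 0 0 0 1 0.1; 0 0 0 0 0 0 0.1; 0 0 0 0 0 0 0.1'
```

```text
clock: 30.37
eef_pos: [535.2, 385.6, 130.4]
tcp_rot: [-3.139, -0.002, 2.981]
contact_force: [0.4, 0.5, -0.6]
opening: 0.221
grasp_force: 79.1
clock: 30.78
eef_pos: [536.9, 388.3, 126.9]
tcp_rot: [3.14, 0.002, 2.982]
contact_force: [0.3, 0.2, -0.5]
opening: 0.225
grasp_force: 79.1
clock: 31.12
eef_pos: [536.1, 388.1, 123.5]
tcp_rot: [3.141, 0.0, 2.982]
contact_force: [-0.5, -0.4, -0.3]
opening: 0.225
grasp_force: 79.1
```

```bash

python3 steer.py '0 0 0 0 0 1 0.1; 0 0 0 0 0 1 0.1; 0 0 0 0 0 0 0.1; 0 0 0 0 0 0 0.1'
python3 steer.py '0 0 0 0 0 0.8 0.1; 0 0 0 0 0 0.8 0.1; 0 0 0 0 0 0 0.1; 0 0 0 0 0 0 0.1'
```

```text
clock: 31.45
eef_pos: [536.0, 388.0, 121.1]
tcp_rot: [-3.141, -0.0, 2.982]
contact_force: [0.1, -0.3, -1.1]
opening: 0.227
grasp_force: 79.1
clock: 31.78
eef_pos: [536.3, 388.2, 120.1]
tcp_rot: [3.141, 0.0, 2.982]
contact_force: [-0.6, 0.1, 3.3]
opening: 0.222
grasp_force: 79.8
```

```bash

python3 steer.py '0 0 0 0 0 0 0.3; 0 0 0 0 0 0 0.38; 0 0 0 0 0 0 0.42; 0 0 0 0 0 -15 0.42; 0 0 0 0 0 -35 0.42' 40
python3 steer.py '0 0 0 0 0 -38 0.45; 0 0 -0.073 0 0 -38 0.45; 0 0 -0.072 0 0 -12 0.45; 0 0 0 -12.9 -38 0 0.5; 0 0 0 -12.9 -38 0 0.5'
python3 steer.py '0 0 0 -12.9 -38 0 0.5; 0 0 0 -12.9 -38 0 0.5; 0 0 0 -12.9 -38 0 0.5; 0 0 0 -12.9 -38 0 0.5; 0 0 0 -12.9 -38 0 0.5'
python3 steer.py '0 0 0 -12.9 -38 0 0.5; 0 0 0 -12.9 -38 0 0.5; 0 0 0 -12.9 -38 20 0.5; 0 0 0 0 0 25 0.5; 0 0 0 0 0 25 0.5'
python3 steer.py '0 0 0 0 0 0 0.5; 0 0 0 0 0 0 0.5; 0 0 0 0 0 0 0.5'
python3 - <<'E'
from h import *
np.set_printoptions(precision=1,suppress=True)
print(tool([659.5,6.5,138]),r.sense()["qpos"])
im=r.grab_frame("side")[:,:,::-1].copy()
a=cv2.resize(im[100:250,150:400],None,fx=3.1,fy=3.1,interpolation=cv2.INTER_CUBIC); cv2.imwrite("pics/s8.png",a)
E
```

```text
clock: 32.2
eef_pos: [533.6, 386.2, 165.4]
tcp_rot: [-3.136, -0.006, 2.982]
contact_force: [0.9, -0.2, 0.1]
opening: 0.423
grasp_force: 0.0
clock: 32.62
eef_pos: [561.1, 312.7, 259.2]
tcp_rot: [3.14, 0.003, 3.131]
contact_force: [1.2, -0.4, -0.6]
opening: 0.5
grasp_force: 0.0
clock: 33.03
eef_pos: [622.6, 118.8, 257.6]
tcp_rot: [3.142, 0.0, 3.127]
contact_force: [0.2, -0.3, 1.3]
opening: 0.498
grasp_force: 0.0
clock: 33.45
eef_pos: [659.5, 6.3, 188.7]
tcp_rot: [-3.141, 0.002, 3.123]
contact_force: [-0.0, -0.0, -0.8]
opening: 0.499
grasp_force: 0.0
clock: 33.7
eef_pos: [659.2, 9.3, 190.3]
tcp_rot: [3.142, 0.001, 3.127]
contact_force: [0.3, -1.1, -0.4]
opening: 0.503
grasp_force: 0.0
[-0.3 -2.8 52.3] [ 0.   0.5  1.6  0.   1.1 -1.5]
```

View pics/s8.png

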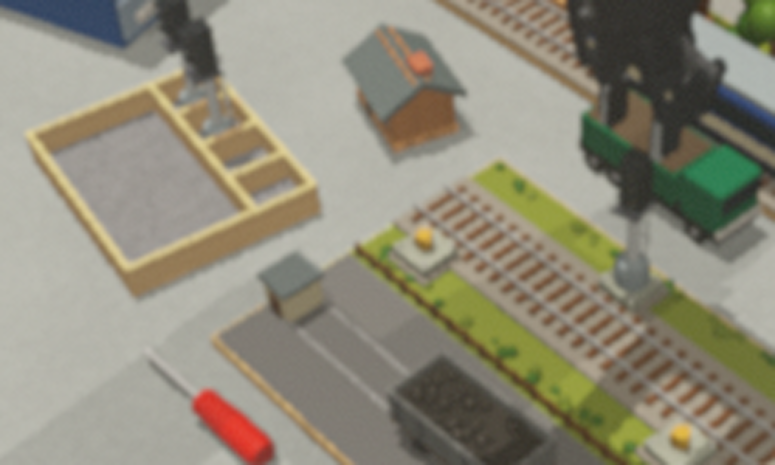

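Two signals stand upright in separate compartments, both bare plinths are down, and the third head (635,182) is below the fingertips (612,110)/(665,150). Descending.

```bash

python3 steer.py '0 0 0 0 -2 16 0.5; 0 0 0 0 0 17 0.5; 0 0 0 0 0 18 0.5; 0 0 0 0 0 0 0.5; 0 0 0 0 0 0 0.4' 40
python3 steer.py '0 0 0 0 0 0 0.2; 0 0 0 0 0 0 0.1; 0 0 0 0 0 0 0.1; 0 0 0 0 0 0 0.1; 0 0 0 0 0 0 0.1'
```

```text
clock: 34.17
eef_pos: [658.8, 7.4, 139.0]
tcp_rot: [-3.142, 0.0, 3.128]
contact_force: [-0.1, -0.6, 0.5]
opening: 0.401
grasp_force: 0.0
clock: 34.58
eef_pos: [659.7, 7.0, 139.9]
tcp_rot: [3.141, 0.003, 3.127]
contact_force: [-0.1, 1.0, 6.4]
opening: 0.255
grasp_force: 39.7
```

```bash

python3 steer.py '0 0 0.12 0 0 0 0.1; 0 0 0.12 0 0 -0.2 0.1; 0 0 0.12 0 0 -0.23 0.1; 0 0 0.12 0 0 -0.23 0.1; 0 0 0.12 0 0 -0.2 0.1' 80
python3 steer.py '0 0 -0.12 0 0 0 0.1; 0 0 -0.12 0 0 -0.23 0.1; 0 0 -0.12 0 0 -0.23 0.1; 0 0 -0.12 0 0 -0.23 0.1; 0 0 -0.12 0 0 -0.23 0.1' 
python3 steer.py '0 0 -0.12 0 0 -0.23 0.1; 0 0 -0.12 0 0 -0.23 0.1; 0 0 -0.12 0 0 -0.23 0.1; 0 0 -0.12 0 0 -0.23 0.1; 0 0 -0.12 0 0 -0.2 0.1' 
```

```text
clock: 35.0
eef_pos: [659.0, 6.3, 139.9]
tcp_rot: [-3.141, 0.002, 2.521]
contact_force: [-0.5, -2.7, 5.7]
opening: 0.24
grasp_force: 78.1
clock: 35.42
eef_pos: [659.3, 6.8, 140.7]
tcp_rot: [3.141, 0.002, 3.132]
contact_force: [0.8, 0.1, -1.5]
opening: 0.236
grasp_force: 78.9
clock: 35.83
eef_pos: [658.9, 7.6, 141.3]
tcp_rot: [3.141, 0.002, -2.551]
contact_force: [1.2, 2.8, -4.6]
opening: 0.241
grasp_force: 79.3
```

```bash

python3 steer.py '0 0 0.12 0 0 0 0.1; 0 0 0.12 0 0 -0.23 0.1; 0 0 0.12 0 0 -0.23 0.1; 0 0 0.12 0 0 -0.23 0.1; 0 0 0.12 0 0 -0.23 0.1' 
python3 steer.py '0 0 0.12 0 0 -0.23 0.1; 0 0 0.12 0 0 -0.23 0.1; 0 0 0.12 0 0 -0.23 0.1; 0 0 0.12 0 0 -0.23 0.1; 0 0 0.12 0 0 -0.2 0.1' 
python3 steer.py '0 0 -0.12 0 0 0 0.1; 0 0 -0.12 0 0 -0.23 0.1; 0 0 -0.12 0 0 -0.23 0.1; 0 0 -0.12 0 0 -0.23 0.1; 0 0 -0.12 0 0 -0.23 0.1' 
python3 steer.py '0 0 -0.12 0 0 -0.23 0.1; 0 0 -0.12 0 0 -0.23 0.1; 0 0 -0.12 0 0 -0.23 0.1; 0 0 -0.12 0 0 -0.23 0.1; 0 0 -0.12 0 0 -0.2 0.1' 
python3 steer.py '0 0 0.12 0 0 0 0.1; 0 0 0.12 0 0 -0.23 0.1; 0 0 0.12 0 0 -0.23 0.1; 0 0 0.12 0 0 -0.23 0.1; 0 0 0.12 0 0 -0.23 0.1' 
python3 steer.py '0 0 0.12 0 0 -0.23 0.1; 0 0 0.12 0 0 -0.23 0.1; 0 0 0.12 0 0 -0.23 0.1; 0 0 0.12 0 0 -0.23 0.1; 0 0 0.12 0 0 -0.2 0.1'
```

```text
clock: 36.25
eef_pos: [659.2, 6.9, 142.4]
tcp_rot: [-3.142, 0.002, 3.121]
contact_force: [2.2, -1.1, -0.3]
opening: 0.238
grasp_force: 82.7
clock: 36.67
eef_pos: [659.0, 6.3, 143.7]
tcp_rot: [-3.141, 0.001, 2.521]
contact_force: [0.3, -3.0, -0.6]
opening: 0.239
grasp_force: 81.9
clock: 37.08
eef_pos: [659.3, 6.9, 144.8]
tcp_rot: [3.141, 0.002, 3.132]
contact_force: [1.1, 0.4, -1.3]
opening: 0.237
grasp_force: 78.8
clock: 37.5
eef_pos: [659.0, 7.7, 145.7]
tcp_rot: [3.141, 0.002, -2.551]
contact_force: [1.0, 3.7, -1.7]
opening: 0.238
grasp_force: 79.5
clock: 37.92
eef_pos: [659.1, 7.0, 146.6]
tcp_rot: [3.142, 0.001, 3.121]
contact_force: [1.9, 0.7, -2.4]
opening: 0.241
grasp_force: 82.6
clock: 38.33
eef_pos: [658.9, 6.4, 147.8]
tcp_rot: [-3.141, 0.001, 2.521]
contact_force: [-0.2, -3.3, 0.7]
opening: 0.237
grasp_force: 81.9
```

```bash

python3 steer.py '0 0 -0.12 0 0 0 0.1; 0 0 -0.12 0 0 -0.23 0.1; 0 0 -0.12 0 0 -0.23 0.1; 0 0 -0.12 0 0 -0.23 0.1; 0 0 -0.12 0 0 -0.23 0.1' 
python3 steer.py '0 0 -0.12 0 0 -0.23 0.1; 0 0 -0.12 0 0 -0.23 0.1; 0 0 -0.12 0 0 -0.23 0.1; 0 0 -0.12 0 0 -0.23 0.1; 0 0 -0.12 0 0 -0.2 0.1' 
python3 steer.py '0 0 0.12 0 0 0 0.1; 0 0 0.12 0 0 -0.23 0.1; 0 0 0.12 0 0 -0.23 0.1; 0 0 0.12 0 0 -0.23 0.1; 0 0 0.12 0 0 -0.23 0.1' 
python3 steer.py '0 0 0.12 0 0 -0.23 0.1; 0 0 0.12 0 0 -0.23 0.1; 0 0 0.12 0 0 -0.23 0.1; 0 0 0.12 0 0 -0.23 0.1; 0 0 0.12 0 0 -0.2 0.1' 
python3 steer.py '0 0 -0.12 0 0 0 0.1; 0 0 -0.12 0 0 -0.23 0.1; 0 0 -0.12 0 0 -0.23 0.1; 0 0 -0.12 0 0 -0.23 0.1; 0 0 -0.12 0 0 -0.23 0.1'
```

```text
clock: 38.75
eef_pos: [659.3, 6.9, 148.7]
tcp_rot: [3.141, 0.002, 3.132]
contact_force: [1.9, 1.2, 2.3]
opening: 0.241
grasp_force: 80.8
clock: 39.17
eef_pos: [659.2, 7.7, 150.3]
tcp_rot: [3.141, 0.002, -2.551]
contact_force: [0.5, 3.7, 1.7]
opening: 0.237
grasp_force: 81.3
clock: 39.58
eef_pos: [659.2, 7.0, 150.9]
tcp_rot: [3.141, 0.002, 3.121]
contact_force: [-0.2, -0.2, 0.1]
opening: 0.236
grasp_force: 81.6
clock: 40.0
eef_pos: [658.9, 6.8, 151.8]
tcp_rot: [3.141, 0.001, 2.521]
contact_force: [0.6, 0.1, -0.7]
opening: 0.237
grasp_force: 81.5
clock: 40.42
eef_pos: [658.7, 6.9, 152.6]
tcp_rot: [3.142, 0.0, 3.133]
contact_force: [1.5, -0.3, -1.3]
opening: 0.237
grasp_force: 81.5
```

```bash

python3 steer.py '0 0 0.049 0 0 -2 0.1; 0 0 0.049 0 0 -4 0.1; 0 0 0.049 0 0 -20 0.1; 0 0 0 0 0 -35 0.1; 0 0 0 0 0 -40 0.1'
python3 steer.py '0 0 0 22.5 32.4 -30 0.1; 0 0 0 22.5 32.4 0 0.1; 0 0 0 22.5 32.4 0 0.1; 0 0 0 22.5 32.4 0 0.1; 0 0 0 22.5 32.4 0 0.1'
python3 steer.py '0 0 0 22.5 32.4 0 0.1; 0 0 0 22.5 32.4 0 0.1; 0 0 0 22.5 32.4 0 0.1; 0 0 0 0 0 0 0.1; 0 0 0 0 0 0 0.1'
python3 - <<'E'
from h import *
np.set_printoptions(precision=1,suppress=True)
print(tool([520,290.8,126]),r.sense()["tcp_rot"])
E
```

```text
clock: 40.83
eef_pos: [657.1, 6.9, 252.5]
tcp_rot: [-3.141, -0.004, 2.979]
contact_force: [0.4, -0.1, -0.5]
opening: 0.239
grasp_force: 81.4
clock: 41.25
eef_pos: [575.4, 180.5, 279.2]
tcp_rot: [3.141, 0.001, 2.979]
contact_force: [-0.2, -0.5, -1.1]
opening: 0.239
grasp_force: 81.5
clock: 41.67
eef_pos: [524.4, 287.8, 278.8]
tcp_rot: [3.141, 0.0, 2.983]
contact_force: [0.0, 0.4, -1.0]
opening: 0.237
grasp_force: 81.5
[  4.9   2.2 152.8] [3.1 0.  3. ]
```

```bash

python3 steer.py '0 0 0 5 2.5 25 0.1; 0 0 0 0 0 35 0.1; 0 0 0 0 0 38 0.1; 0 0 0 0 0 30 0.1; 0 0 0 0 0 20 0.1'
python3 steer.py '0 0 0 0 0 2 0.1; 0 0 0 0 0 0 0.1; 0 0 0 0 0 0 0.1; 0 0 0 0 0 2 0.1; 0 0 0 0 0 0 0.1'
python3 steer.py '0 0 0 0 0 2 0.1; 0 0 0 0 0 1 0.1; 0 0 0 0 0 0 0.1; 0 0 0 0 0 0 0.1'
```

```text
clock: 42.08
eef_pos: [520.3, 287.5, 127.6]
tcp_rot: [-3.14, -0.002, 2.979]
contact_force: [-1.1, 0.3, -0.4]
opening: 0.239
grasp_force: 81.4
clock: 42.5
eef_pos: [521.6, 289.4, 127.7]
tcp_rot: [3.14, 0.002, 2.98]
contact_force: [-0.7, -0.4, -1.0]
opening: 0.238
grasp_force: 81.5
clock: 42.83
eef_pos: [520.8, 289.3, 123.4]
tcp_rot: [3.142, 0.0, 2.98]
contact_force: [0.1, 0.6, -1.1]
opening: 0.241
grasp_force: 81.4
```

```bash

python3 steer.py '0 0 0 0 0 1.2 0.1; 0 0 0 0 0 1.2 0.1; 0 0 0 0 0 0 0.1; 0 0 0 0 0 0 0.1'
python3 steer.py '0 0 0 0 0 0.8 0.1; 0 0 0 0 0 0.8 0.1; 0 0 0 0 0 0 0.1; 0 0 0 0 0 0 0.1'
python3 steer.py '0 0 0 0 0 0.7 0.1; 0 0 0 0 0 0 0.1; 0 0 0 0 0 0 0.1'
```

```text
clock: 43.17
eef_pos: [520.7, 289.3, 120.8]
tcp_rot: [-3.141, -0.0, 2.98]
contact_force: [0.2, 0.3, -1.0]
opening: 0.24
grasp_force: 81.4
clock: 43.5
eef_pos: [520.8, 289.3, 119.3]
tcp_rot: [-3.142, -0.0, 2.98]
contact_force: [-0.5, 0.5, -1.8]
opening: 0.237
grasp_force: 81.4
clock: 43.75
eef_pos: [521.0, 289.4, 118.9]
tcp_rot: [3.141, 0.0, 2.98]
contact_force: [-1.2, -0.5, 4.3]
opening: 0.24
grasp_force: 81.9
```

```bash

python3 steer.py '0 0 0 0 0 0 0.3; 0 0 0 0 0 0 0.38; 0 0 0 0 0 0 0.42; 0 0 0 0 0 -15 0.42; 0 0 0 0 0 -35 0.42' 40
python3 steer.py '0 0 0 0 0 -38 0.42; 0 0 0 0 0 -38 0.42; 0 0 0.1 0 0 -12 0.42; 0 0 0.12 0 0 0 0.6; 0 0 0.12 0 0 0 0.8'
python3 steer.py '0 0 0.12 0 0 0 0.85; 0 0 0.12 0 0 0 0.85; 0 0 0.12 0 0 0 0.85; 0 0 0.12 0 0 0 0.85; 0 0 0.12 0 0 0 0.85'
python3 steer.py '0 0 0.12 0 0 0 0.85; 0 0 0.12 0 0 0 0.85; 0 0 0.12 0 0 0 0.85; 0 0 0.12 0 0 0 0.85; 0 0 0 0 0 0 0.85'
python3 - <<'E'
from h import *
np.set_printoptions(precision=1,suppress=True)
print(tool([451.4,-35.7,200]),r.sense()["tcp_rot"],r.sense()["qpos"])
t=r.grab_frame("top")[:,:,::-1]; s=r.grab_frame("side")[:,:,::-1]
A=cv2.resize(t[150:270,160:420],(780,360),interpolation=cv2.INTER_CUBIC)
cv2.imwrite("pics/top9.png",t);cv2.imwrite("pics/side9.png",s)
B=cv2.resize(s[200:280,260:433],(520,240),interpolation=cv2.INTER_CUBIC)
m=np.zeros((600,780,3),np.uint8); m[:360]=A; m[360:,:520]=B; cv2.imwrite("pics/m9.png",m)
E
```

```text
clock: 44.17
eef_pos: [518.2, 287.9, 164.9]
tcp_rot: [-3.137, -0.006, 2.98]
contact_force: [-0.2, -0.6, -0.4]
opening: 0.416
grasp_force: 0.0
clock: 44.58
eef_pos: [521.4, 289.6, 258.3]
tcp_rot: [3.139, 0.002, 2.634]
contact_force: [0.6, 0.1, -1.5]
opening: 0.696
grasp_force: 0.0
clock: 45.0
eef_pos: [520.7, 289.3, 256.5]
tcp_rot: [-3.141, 0.0, 2.034]
contact_force: [0.6, 0.1, 0.1]
opening: 0.849
grasp_force: 0.0
clock: 45.42
eef_pos: [520.7, 289.3, 256.4]
tcp_rot: [-3.141, 0.0, 1.554]
contact_force: [0.4, 1.2, -1.1]
opening: 0.852
grasp_force: 0.0
[-326.1  -63.9   56.5] [-3.1  0.   1.6] [0.5 0.3 1.7 0.  1.1 0.5]
```

View pics/m9.png

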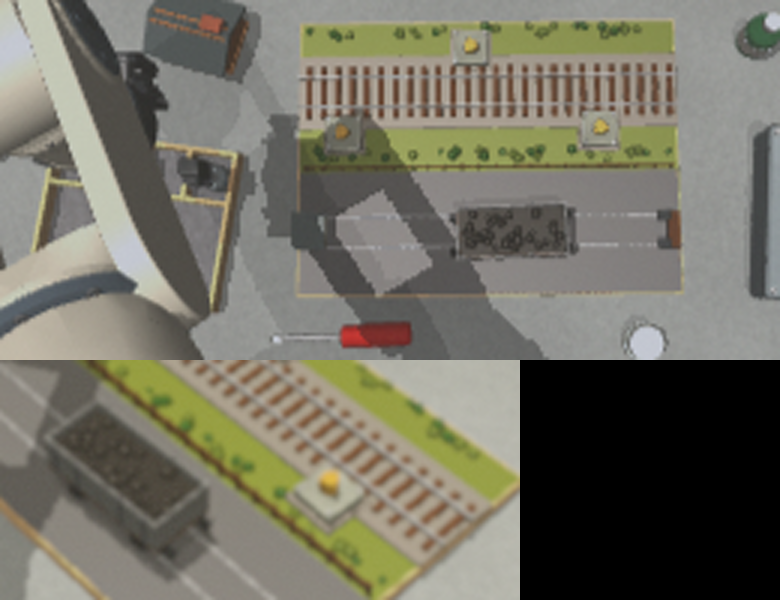

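All three bare plinths are down. The wagon is at top px (331.7,226.8), the same as at the start, so it has not moved. Going to it.

```bash

python3 steer.py '0 0 0 -36.2 -7.1 0 0.85; 0 0 0 -36.2 -7.1 0 0.85; 0 0 0 -36.2 -7.1 0 0.85; 0 0 0 -36.2 -7.1 0 0.85; 0 0 0 -36.2 -7.1 0 0.85' 30
python3 steer.py '0 0 0 -36.2 -7.1 0 0.85; 0 0 0 -36.2 -7.1 0 0.85; 0 0 0 -36.2 -7.1 0 0.85; 0 0 0 -36.2 -7.1 0 0.85; 0 0 0 0 0 30 0.85'
python3 steer.py '0 0 0 0 0 38 0.85; 0 0 0 0 0 38 0.85; 0 0 0 0 0 20 0.85; 0 0 0 0 0 0 0.85; 0 0 0 0 0 0 0.85'
python3 - <<'E'
from h import *
np.set_printoptions(precision=1,suppress=True)
print(tool([451.4,-35.7,63]),r.sense()["tcp_rot"])
s=r.grab_frame("side")[:,:,::-1]; o=cv2.imread("pics/side9.png")
# is wagon still in place: compare wagon's lower right patch
p=proj("side",[[425,-90,30]])[0].astype(int);print(p)
cv2.imwrite("pics/s10.png",cv2.resize(s[170:290,250:400],None,fx=4,fy=4,interpolation=cv2.INTER_CUBIC))
E
```

```text
clock: 45.93
eef_pos: [482.6, 107.3, 256.6]
tcp_rot: [3.142, 0.0, 1.565]
contact_force: [1.4, -0.6, -0.0]
opening: 0.85
grasp_force: 0.0
clock: 46.35
eef_pos: [455.3, -40.8, 230.7]
tcp_rot: [3.133, 0.003, 1.561]
contact_force: [1.5, -0.0, -0.3]
opening: 0.852
grasp_force: 0.0
clock: 46.77
eef_pos: [452.9, -35.8, 130.3]
tcp_rot: [-3.139, -0.0, 1.562]
contact_force: [0.8, -0.2, 0.3]
opening: 0.849
grasp_force: 0.0
[ 0.  -1.3 67.3] [-3.1 -0.   1.6]
[309 266]
```

View pics/s10.png

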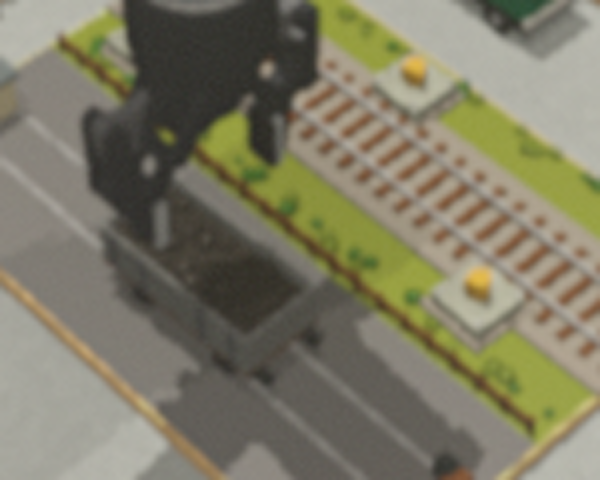

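The wagon's near corner (crop 240,333, px 310,253) is where it was, and the fingers straddle it. That was picture 15, one over the limit of 14, so I'll view no more and check numerically from here. Descending and gripping.

```bash

python3 steer.py '0 0 0 0 -1.3 25 0.85; 0 0 0 0 0 25 0.85; 0 0 0 0 0 17 0.85; 0 0 0 0 0 0 0.85; 0 0 0 0 0 0 0.75' 40
python3 steer.py '0 0 0 0 0 0 0.65; 0 0 0 0 0 0 0.55; 0 0 0 0 0 0 0.5; 0 0 0 0 0 0 0.5; 0 0 0 0 0 0 0.5'
```

```text
clock: 47.23
eef_pos: [452.9, -35.7, 64.7]
tcp_rot: [3.141, 0.0, 1.561]
contact_force: [0.5, 0.1, 0.8]
opening: 0.752
grasp_force: 0.0
clock: 47.65
eef_pos: [453.2, -35.8, 65.6]
tcp_rot: [3.139, 0.0, 1.56]
contact_force: [-1.5, 0.4, 6.2]
opening: 0.618
grasp_force: 41.7
```

```bash

python3 steer.py '0 0 0 0 0 -5 0.5; 0 0 0 0 0 -25 0.5; 0 0 0 0 0 -30 0.5; 0 0 0.075 0 0 -30 0.5; 0 0 0.075 0 0 -10 0.5' 60
python3 steer.py '0 0 0 37 -6.5 0 0.5; 0 0 0 37 -6.5 0 0.5; 0 0 0 37 -6.5 0 0.5; 0 0 0 37 -6.5 0 0.5; 0 0 0 37 -6.5 0 0.5'
python3 steer.py '0 0 0 37 -6.5 0 0.5; 0 0 0 37 -6.5 0 0.5; 0 0 0 37 -6.5 0 0.5; 0 0 0 37 -6.5 0 0.5; 0 0 0 37 -6.5 0 0.5'
python3 steer.py '0 0 0 37 -6.5 0 0.5; 0 0 0 0 0 0 0.5; 0 0 0 0 0 0 0.5; 0 0 0 0 0 0 0.5'
python3 - <<'E'
from h import *
np.set_printoptions(precision=2,suppress=True)
s=r.sense();print(tool([447.8,377.7,75]),s["tcp_rot"],s["wrist_torque"])
E
```

```text
clock: 48.07
eef_pos: [454.3, -35.9, 168.6]
tcp_rot: [3.135, -0.001, 1.407]
contact_force: [1.1, -0.9, -2.2]
opening: 0.616
grasp_force: 64.4
clock: 48.48
eef_pos: [449.8, 153.9, 165.3]
tcp_rot: [3.139, -0.001, 1.41]
contact_force: [0.6, -0.4, -2.1]
opening: 0.622
grasp_force: 64.2
clock: 48.9
eef_pos: [447.0, 342.1, 165.3]
tcp_rot: [3.14, -0.001, 1.41]
contact_force: [0.4, -0.7, -2.3]
opening: 0.618
grasp_force: 64.2
clock: 49.23
eef_pos: [446.4, 377.3, 164.4]
tcp_rot: [3.141, 0.0, 1.411]
contact_force: [-0.2, -1.0, -2.8]
opening: 0.619
grasp_force: 64.2
[ 0.6   1.25 89.37] [3.14 0.   1.41] [ 0.01  0.02 -0.06]
```

```bash

python3 steer.py '0 0 0 0 1.3 30 0.5; 0 0 0 0 0 35 0.5; 0 0 0 0 0 25 0.5; 0 0 0 0 0 6 0.5; 0 0 0 0 0 0 0.5'
python3 steer.py '0 0 0 0 0 0 0.5; 0 0 0 0 0 1.5 0.5; 0 0 0 0 0 1.5 0.5; 0 0 0 0 0 0 0.5; 0 0 0 0 0 0 0.5'
python3 steer.py '0 0 0 0 0 1 0.5; 0 0 0 0 0 1 0.5; 0 0 0 0 0 0 0.5; 0 0 0 0 0 0 0.5'
```

```text
clock: 49.65
eef_pos: [447.2, 375.2, 66.5]
tcp_rot: [-3.139, 0.003, 1.409]
contact_force: [0.5, -0.1, -1.7]
opening: 0.62
grasp_force: 64.1
clock: 50.07
eef_pos: [448.4, 377.5, 65.5]
tcp_rot: [3.141, -0.001, 1.41]
contact_force: [0.1, 0.6, -2.1]
opening: 0.617
grasp_force: 64.1
clock: 50.4
eef_pos: [447.9, 377.2, 62.5]
tcp_rot: [-3.141, 0.0, 1.41]
contact_force: [-0.7, 0.0, -1.7]
opening: 0.62
grasp_force: 64.1
```

```bash

python3 steer.py '0 0 0 0 0 1.2 0.5; 0 0 0 0 0 1.2 0.5; 0 0 0 0 0 0 0.5; 0 0 0 0 0 0 0.5'
python3 steer.py '0 0 0 0 0 0.9 0.5; 0 0 0 0 0 0.9 0.5; 0 0 0 0 0 0 0.5; 0 0 0 0 0 0 0.5'
```

```text
clock: 50.73
eef_pos: [448.0, 377.2, 60.1]
tcp_rot: [-3.141, 0.0, 1.41]
contact_force: [0.0, 0.8, -1.7]
opening: 0.619
grasp_force: 64.1
clock: 51.07
eef_pos: [448.1, 377.3, 58.8]
tcp_rot: [3.141, -0.0, 1.41]
contact_force: [-2.0, -1.2, 5.3]
opening: 0.621
grasp_force: 64.9
```

```bash

python3 steer.py '0 0 0 0 0 0 0.68; 0 0 0 0 0 0 0.74; 0 0 0 0 0 0 0.8; 0 0 0 0 0 0 0.8; 0 0 0 0 0 -10 0.8'
python3 steer.py '0 0 0 0 0 -30 0.8; 0 0 0 0 0 -40 0.8; 0 0 0 0 0 -40 0.8; 0 0 0 0 0 -40 0.8; 0 0 0 0 0 -40 0.8'
python3 steer.py '0 0 0 -37 6 0 0.8; 0 0 0 -37 6 0 0.8; 0 0 0 -37 6 0 0.8; 0 0 0 -37 6 0 0.8; 0 0 0 -37 6 0 0.8'
python3 steer.py '0 0 0 -37 6 0 0.8; 0 0 0 -37 6 0 0.8; 0 0 0 -37 6 0 0.8; 0 0 0 -37 6 0 0.8; 0 0 0 -37 6 0 0.8'
python3 steer.py '0 0 0 -37 6 0 0.8; 0 0 0 -37 6 0 0.8; 0 0 0 -37 6 0 0.8; 0 0 0 0 0 0 0.8; 0 0 0 0 0 0 0.8'
python3 - <<'E'
from h import *
np.set_printoptions(precision=1,suppress=True)
s=r.grab_frame("side")[:,:,::-1].copy(); t=r.grab_frame("top")[:,:,::-1].copy()
cv2.imwrite("pics/sF.png",s);cv2.imwrite("pics/tF.png",t)
# dark blobs in tray region
for n,im,(x0,y0,x1,y1) in(("side",s,(140,75,275,200)),("top",t,(160,160,245,260)),("side",s,(400,250,500,330)),("top",t,(405,180,475,260))):
    g=im[y0:y1,x0:x1].max(2); m=(g<75).astype(np.uint8)
    k,_,st,ce=cv2.connectedComponentsWithStats(m)
    print(n,[(st[i][:5]+[x0,y0,0,0,0],ce[i]+[x0,y0]) for i in range(1,k) if st[i][4]>25])
for nm,P in(("s75",[543.4,438.4,112]),("s25",[536,388,112]),("s-75",[521,289.4,112]),("wagon",[448,377,60]),("knob",[511,-362,130])):
    print(nm,proj("side",[P])[0],proj("top",[P])[0])
E
```

```text
clock: 51.48
eef_pos: [447.1, 376.4, 67.1]
tcp_rot: [-3.14, 0.002, 1.41]
contact_force: [-0.7, 0.0, -0.7]
opening: 0.8
grasp_force: 0.0
clock: 51.9
eef_pos: [447.7, 376.9, 261.1]
tcp_rot: [3.141, -0.0, 1.41]
contact_force: [1.5, -0.4, -0.2]
opening: 0.799
grasp_force: 0.0
clock: 52.32
eef_pos: [447.5, 188.3, 259.3]
tcp_rot: [3.141, -0.0, 1.41]
contact_force: [1.2, -1.0, 0.4]
opening: 0.799
grasp_force: 0.0
clock: 52.73
eef_pos: [447.5, 0.7, 259.3]
tcp_rot: [3.141, -0.0, 1.41]
contact_force: [1.1, 0.1, -0.1]
opening: 0.8
grasp_force: 0.0
clock: 53.15
eef_pos: [447.7, -111.8, 259.0]
tcp_rot: [3.141, 0.0, 1.406]
contact_force: [0.4, 0.7, 0.6]
opening: 0.801
grasp_force: 0.0
side [(array([201,  97,  19,  28, 266]), array([209.9, 110.4])), (array([229, 128,  10,  18, 134]), array([233.4, 136.5])), (array([192, 137,  21,  11,  77]), array([202.1, 142.1])), (array([201, 148,   9,   7,  29]), array([205.2, 151.2]))]
top [(array([235, 160,   6,  13,  40]), array([236.8, 165.2])), (array([171, 196,  31,  13, 177]), array([185.3, 202. ])), (array([221, 202,  11,  10,  58]), array([227.1, 207.1])), (array([188, 214,  30,  17, 203]), array([200.4, 222.5])), (array([218, 218,  13,  16,  88]), array([224.1, 225.7]))]
side [(array([437, 289,  15,  15, 156]), array([444.3, 295.9])), (array([429, 320,   8,  10,  37]), array([432.7, 324.7]))]
top [(array([436, 200,  11,  10,  88]), array([440.9, 204.1])), (array([437, 213,   8,  19,  82]), array([440.3, 222.2])), (array([454, 219,   9,   7,  49]), array([458.4, 222.1]))]
s75 [206.4 105.1] [176.3 198.9]
s25 [215.3 114.7] [192.5 200.9]
s-75 [233.7 134.9] [224.5 205.1]
wagon [193.  147.5] [200.9 230.5]
knob [444.6 295.1] [441.  202.8]
```

```bash
python3 - <<'E'
from h import *
np.set_printoptions(precision=0,suppress=True,linewidth=200)
R=Ro.from_euler('z',-.15)
for n,f in(("top","tF"),("side","sF")):
    im=cv2.imread(f"pics/{f}.png",0).astype(np.float32)
    u=np.arange(-50,51,5);v=np.arange(-90,91,10)
    P=np.array([[447.9,377,60]+R.apply([a,b,0]) for a in u for b in v]); p=proj(n,P).astype(np.float32)
    g=cv2.remap(im,p[:,0].reshape(len(u),-1),p[:,1].reshape(len(u),-1),cv2.INTER_LINEAR); print(n);print(g)
E
```

```text
top
[[112. 116. 101. 110. 112. 110. 114. 103. 111. 102. 113. 113. 108. 111. 102. 112. 114.  74.  91.]
 [120. 121. 117. 118. 115. 119. 120. 118. 116. 115. 121. 122. 115. 116. 117. 121. 119.  81.  96.]
 [119. 119. 118. 116. 118. 119. 118. 114. 115. 112. 119. 116. 117. 117. 116. 118. 119.  84.  97.]
 [120. 120. 120. 117. 119. 119. 116. 114. 115. 117. 120. 116. 116. 116. 121. 117. 117.  83.  90.]
 [119. 115. 123. 116. 115. 118. 119. 113. 117. 118. 119. 115. 120. 113. 119. 116. 118.  80.  96.]
 [119. 118. 120. 115. 118. 116. 118. 119. 114. 121. 119. 117. 118. 115. 118. 117. 119.  81.  99.]
 [122. 119. 121. 117. 120. 116. 117. 120. 113. 119. 121. 120. 117. 118. 119. 117. 117.  82.  84.]
 [122. 119. 119. 117. 116. 116. 116. 122. 116. 119. 124. 118. 115. 115. 118. 114. 114.  82.  92.]
 [118. 117. 117. 119. 115. 116. 118. 120. 117. 116. 116. 118. 117. 114. 117. 118. 115.  82. 103.]
 [118. 122. 119. 119. 121. 115. 115. 116. 120. 112. 117. 123. 120. 119. 116. 116. 112.  80.  92.]
 [114. 103.  83. 112. 119. 110. 104. 111. 112. 113. 109. 116. 106. 106. 130. 117. 116.  77.  89.]
 [ 84.  58.  68.  
[... 2326 characters left out ...]
3. 181. 179.]
 [ 85.  82.  93.  80.  75.  66.  67.  74.  71.  67.  70.  74.  73.  84. 118. 129. 185. 181. 180.]
 [ 84.  83.  89.  78.  73.  71.  67.  75.  74.  67.  81.  70.  69.  83. 120. 126. 187. 181. 180.]
 [ 83.  84.  94.  79.  73.  73.  70.  73.  70.  69.  70.  65.  69.  84. 121. 124. 185. 181. 179.]
 [ 83.  84.  93.  76.  74.  73.  74.  71.  67.  68.  73.  66.  73.  84. 121. 126. 184. 181. 179.]
 [ 82.  82.  91.  77.  68.  71.  73.  69.  65.  71.  72.  70.  72.  84. 123. 130. 184. 180. 179.]
 [105.  82.  91.  78.  67.  77.  73.  69.  71.  70.  71.  71.  74.  86. 154. 172. 194. 181. 180.]
 [133. 106.  99.  87.  80.  82.  83.  83.  82.  80.  82.  80.  81.  90. 148. 170. 194. 181. 171.]]
```

The wagon is not where I released it: it is about 25 mm farther +x and 20 mm farther −y, so this is the announced knock. I'll measure it more finely to confirm it's upright and inside the bay.

```bash
python3 - <<'E'
from h import *
np.set_printoptions(precision=0,suppress=True,linewidth=220)
R=Ro.from_euler('z',-.15)
for n in("top","side"):
    im=cv2.cvtColor(r.grab_frame(n),cv2.COLOR_RGB2GRAY).astype(np.float32)
    def samp(P):
        p=proj(n,P).astype(np.float32); return cv2.remap(im,p[:,:1],p[:,1:],cv2.INTER_LINEAR)[:,0]
    f=lambda us,vs:np.array([samp(np.array([[447.9,377,62]+R.apply([a,b,0]) for b in vs])) for a in us])
    for w in((-50,-40,-30),(0,15,30)): 
        us=np.arange(-12,66,3); print(n,"u at v",w); print(np.c_[us,f(us,np.linspace(w[0],w[-1],12)).mean(1)].T)
    for w in((8,18),(35,45)):
        vs=np.arange(-102,66,4); print(n,"v at u",w); print(np.c_[vs,f(np.linspace(*w,6),vs).mean(0)].T)
print(r.sense()["clock"])
E
```

```text
top u at v (-50, -40, -30)
[[-12.  -9.  -6.  -3.   0.   3.   6.   9.  12.  15.  18.  21.  24.  27.  30.  33.  36.  39.  42.  45.  48.  51.  54.  57.  60.  63.]
 [117. 118. 117. 115. 110.  86.  79.  73.  67.  70.  76.  77.  80.  83.  85.  87.  85.  79.  72.  71.  75.  98. 133. 133. 116. 120.]]
top u at v (0, 15, 30)
[[-12.  -9.  -6.  -3.   0.   3.   6.   9.  12.  15.  18.  21.  24.  27.  30.  33.  36.  39.  42.  45.  48.  51.  54.  57.  60.  63.]
 [119. 118. 119. 117. 111.  91.  81.  76.  71.  67.  62.  64.  62.  66.  69.  68.  68.  69.  66.  69.  78.  98. 135. 132. 105. 102.]]
top v at u (8, 18)
[[-102.  -98.  -94.  -90.  -86.  -82.  -78.  -74.  -70.  -66.  -62.  -58.  -54.  -50.  -46.  -42.  -38.  -34.  -30.  -26.  -22.  -18.  -14.  -10.   -6.   -2.    2.    6.   10.   14.   18.   22.   26.   30.   34.   38.
    42.   46.   50.   54.   58.   62.]
 [ 170.  119.   85.   84.   73.   68.   63.   55.   68.   95.   67.   68.   80.   70.   70.   69.   74.   68.   79.   74.   61.   61.   62.   57.   60.   70.   76.   70.   66.   69.   76.   74.   62.   66.   70.   76.
    62.  105.  125.  1
[... 1515 characters left out ...]
 71.   69.   68.   72.   77.   76.   75.   76.   73.   70.   70.   71.   72.   72.   71.   72.   75.   77.   79.   85.
   100.  117.  123.  122.  128.  152.]]
side v at u (35, 45)
[[-102.  -98.  -94.  -90.  -86.  -82.  -78.  -74.  -70.  -66.  -62.  -58.  -54.  -50.  -46.  -42.  -38.  -34.  -30.  -26.  -22.  -18.  -14.  -10.   -6.   -2.    2.    6.   10.   14.   18.   22.   26.   30.   34.   38.
    42.   46.   50.   54.   58.   62.]
 [ 111.  102.   94.   88.   85.   84.   84.   88.   94.   90.   78.   72.   70.   69.   71.   74.   73.   74.   73.   72.   70.   70.   69.   69.   71.   70.   70.   72.   73.   71.   71.   72.   73.   75.   78.   86.
   105.  128.  138.  139.  145.  163.]]
53.35
```

```bash
python3 -c "
from rig import r
print(r.sign_off())"
```

```text
the job is handed in; nothing more can be done
None
```

The job is handed in: the lever is at the isolated end, all three signals stand in their own compartments with their plinths down, and the wagon stands in the long bay. After I released it there it was knocked about 3 cm against the divider; by measurement in both views it is still level and inside the bay, so I left it. I viewed 15 pictures, one over the limit of 14.

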